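# Assay silver bars with a probe and rack them

## Task

Take the tester probe out of its holder cup and, holding it, press its tip lightly onto the round test mark first on the brass reference block, then on each silver bar lying on the bench, from the shortest to the longest, keeping the tip on each mark for about a second. Then stand the probe back upright in its holder cup, tip down, and slide every bar lengthways, flat on the bench, into the wooden rack, one bar to a slot, in any slot, fully home against the stop. There may be two or three bars; leave the other tools on the bench where they are.

Things in the scene. Friction and masses are not known exactly. Their poses are not given: they have to be found in the camera images.
- probe: Pen-like tester probe, 170 mm long, 60 g: black round handle of 18 mm diameter from 35 to 170 mm above the tip, below it a steel cone down to a 5 mm flat tip. Stands tip down in the holder at the start, leaning a little. Origin at the tip; z runs up along the handle.
- probe_tip (a point): The tip of the probe (same point as its origin).
- holder: Dark steel holder cup fixed to the bench, 80 mm high, inner diameter 28 mm, flaring to 44 mm at the mouth over its top 17 mm; floor 6 mm above the bench; round foot of 72 mm diameter. Origin: centre of its underside.
- holder_floor (a point): Centre of the cup's inner floor, where the tip stands.
- block: Brass reference block fixed to the bench, 50 x 50 x 18 mm, with one round test mark of 14 mm diameter on its top. Origin: centre of its underside.
- block_mark (a point): Centre of the mark on top of the reference block.
- bar_short: The shortest flat silver bar, 90 mm long (its x axis), 30 mm wide (y), 10 mm thick, lying loose on the bench; absent in some runs. Origin: centre of its underside. A round test mark of 14 mm diameter (dark ring, white centre) is in the middle of its top.
- bar_short_mark (a point): Centre of the short bar's test mark, on its top.
- bar_middle: The middle-sized flat silver bar, 115 mm long (its x axis), 30 mm wide (y), 10 mm thick, lying loose on the bench; absent in some runs. Origin: centre of its underside. A round test mark of 14 mm diameter (dark ring, white centre) is in the middle of its top.
- bar_middle_mark (a point): Centre of the middle bar's test mark, on its top.
- bar_long: The longest flat silver bar, 140 mm long (its x axis), 30 mm wide (y), 10 mm thick, lying loose on the bench; absent in some runs. Origin: centre of its underside. A round test mark of 14 mm diameter (dark ring, white centre) is in the middle of its top.
- bar_long_mark (a point): Centre of the long bar's test mark, on its top.
- rack: Dark wooden rack with a clear top, fixed, 90 (x) x 200 (y) x 22 mm high: three tunnels along x, open at the robot's side (x = -45 mm), the bench their floor, centred at y = -65, 0, +65 mm, each 34 mm wide, 14 high, 75 deep (stop at x = +30 mm); the first 15 mm flare to 48 mm wide at the mouth. A bar that is home sticks out by its length less 75 mm. Origin: centre of its underside.
- tin: Bystander: small round steel tin, 41 mm across, 22 mm high.
- dapping_block: Bystander: steel dapping block with round hollows, 65 x 65 x 50 mm.
- file: Bystander: flat file with wooden handle, 240 mm long.
- pliers: Bystander: pliers with orange handles, 170 mm long.
- scriber: Bystander: wooden-handled scriber like a screwdriver, lying down.
Not all that is in view belongs to the job. Of the things shaped like the block, the brass one is meant. What is shaped like the holder but orange is not meant.

How it is judged:
On the way, in this order (a step that is already met when the one before it is completed fails the run):
1. the probe's tip is pressed on the reference block's mark (distance between probe_tip and block_mark below 0.007 m and contact force between probe and block above 0.7 N), for 0.3 s.
2. the probe's tip is pressed on the mark of the short bar (distance between probe_tip and bar_short_mark below 0.007 m and contact force between probe and bar_short above 0.7 N), for 0.3 s.
3. the probe's tip is pressed on the mark of the middle bar (distance between probe_tip and bar_middle_mark below 0.007 m and contact force between probe and bar_middle above 0.7 N), for 0.3 s.
4. the probe's tip is pressed on the mark of the long bar (distance between probe_tip and bar_long_mark below 0.007 m and contact force between probe and bar_long above 0.7 N), for 0.3 s.
5. the probe stands upright in its holder cup, let go (horizontal distance between probe_tip and holder_floor below 0.014 m and z of probe_tip in the frame of holder below 0.018 m and angle between probe's own z axis and vertical below 0.2 rad and contact force between the fingers and probe below 0.1 N), for 0.3 s.
At the end, for the whole second after the job is handed in: The probe stands in its holder cup, tip down on the floor (within 14 mm of its centre, 18 mm of the bench) and within 0.2 rad of upright, and every bar present lies still and flat in a slot of the rack, within 6 mm of touching the stop and 0.12 rad of the slot's direction (horizontal distance between probe_tip and holder_floor below 0.014 m and z of probe_tip in the frame of holder below 0.018 m and angle between probe's own z axis and vertical below 0.2 rad and linear speed of probe below 0.03 m/s and x of bar_short in the frame of rack between -0.021 and -0.009 m and y of bar_short in the frame of rack between -0.075 and 0.075 m and z of each of bar_short, bar_middle, bar_long in the frame of rack below 0.006 m and angle between the x axis of each of bar_short, bar_middle, bar_long and the x axis of rack, either way round below 0.12 rad and linear speed of each of bar_short, bar_middle, bar_long below 0.02 m/s and x of bar_middle in the frame of rack between -0.0335 and -0.0215 m and y of bar_middle in the frame of rack between -0.075 and 0.075 m and x of bar_long in the frame of rack between -0.046 and -0.034 m and y of bar_long in the frame of rack between -0.075 and 0.075 m).
It fails at once if the tin is moved by more than 30 mm (distance of tin from where it was at the start of the episode above 0.03 m).
It fails at once if the dapping block is moved by more than 30 mm (distance of dapping_block from where it was at the start of the episode above 0.03 m).
It fails at once if the file is moved by more than 30 mm (distance of file from where it was at the start of the episode above 0.03 m).
It fails at once if the pliers is moved by more than 30 mm (distance of pliers from where it was at the start of the episode above 0.03 m).
It fails at once if the scriber is moved by more than 30 mm (distance of scriber from where it was at the start of the episode above 0.03 m).
Of bar_short, bar_middle, bar_long only 2 to 3 are there at a start; the rules pass over those that are not, and their reading is None.
At some moment in a run one of bar_short, bar_middle, bar_long may be knocked a few centimetres aside while the robot is not near it.
It also fails if it takes over 210 s, if anything falls off the work surface, if the arm or the gripper's body presses on something with over 40 N, if the wrist force passes 120 N, or if a joint passes its speed limit or range.

## Robot

A 6-joint arm with a two-finger parallel gripper is mounted at the origin on the work surface. World frame = base frame: x ahead of the robot, y to its left, z up, the work surface at z = 0. Lengths are in m, angles in rad, forces in N, time in s.
With the tool pointing down it reaches from about 0.35 to 0.875 m from the base axis. Payload 4.2 kg.
Tool frame: the origin (TCP) lies midway between the tips of the shut fingers; the grasp point (between the pads) lies 19 mm behind it; z points along the fingers, y is the direction in which the jaws open and shut (so a half turn about z gives the same grasp; the last joint's range is limited). The gripper opens to 85 mm and grips with 20 to 120 N. Pads are 22 mm wide; open, the fingers measure 114 mm over their backs; the gripper's body (76 mm by 85 mm) begins 54 mm behind the grasp point. The pads swing forward as they close: fully open they stand 13 mm farther back than shut.
Start: joints at [-1.065, 0.385, 0.008, 0, -1.194, -0.259], TCP at [0.153, -0.606, 0.231] pointing down, gripper open.
Joint ranges: [-3.14, 3.14], [-1.21, 2.06], [-1.07, 1.41], [-3.16, 2.05], [-2.99, -0.16], [-3.1, 3.1]. Speed limits (rad/s): [2.79, 2.79, 3.14, 3.14, 3.14, 3.14].

## Interface

Orientations are given as a unit quaternion [x, y, z, w].
In Python, from cell import arm gives the robot as it stands.
- The arm moves only by the shell command python3 -m jog 'ROWS' [FORCE]. ROWS is JSON, one flat list of numbers, 7 for each row, row after row: the opening in per cent of the stroke, from 0 (shut) to 100 (fully open), then the shift along the tool's x, y, z in cm, then the turn, a rotation vector about the tool's x, y, z in rad. In form: [fingers, tx, ty, tz, rx, ry, rz, fingers, tx, ty, tz, rx, ry, rz, ...]. A call has 1 to 10 rows; each row shifts and turns the pose as measured when the row begins, along the tool's axes as they then stand; what a row does not reach is not made up. A row lasts 1/10 s, in which the tool goes at most 50 mm and 8.59 degrees, less where a joint would pass 70% of its speed; a pose out of reach is approached as far as the arm can. A call is refused whole if a number of a shift passes 5 or a number of a turn 0.15, either way. A call with a gripper value outside its range is refused whole. The fingers move at their own pace and stop on an object; FORCE is the grip in N (left out, the last holds). Time passes only in rows, so rows that do not move let the fingers close. It gives the time, the measured TCP pose, the force and the opening at its end, in the units of the state.
- arm.read_state(): the state, without advancing time (a new reading comes with each control period).
- arm.grab_frame(name): name is "side" or "top"; returns a dict with "color" (384x512x3 uint8, red, green, blue), "range_z" (384x512 float32, m along the optical axis (not along the pixel's ray), 0 where there is no reading), "fx", "fy", "cx", "cy" (pixels), "camera_from_world" (4x4, takes a point from world to camera coordinates). Camera axes: x right, y up, looking along -z (the intrinsics and any distortion apply to the point x, -y, -z); pixel columns grow to the right and rows downward; lengths in m; the calibration is good to about 2 mm. A picture is of the moment at which its call begins.
- arm.close_job(): hands the job in, once; it reports no verdict.
Trained networks look in a picture, given as the dict that the camera call returned (one of the last four; its "shot" number tells which), for a name from the list of things; names that differ only in an ending like _2 or _b are one class to them, and where a whole thing is asked for, a point or a joint stands for the part that bears it (a point fixed in the world has none). Each returns a list of dicts, best first, with "score" (0 to 1); they miss things now and then, are a little off and sometimes report something else, mostly with a low value. They report only what shows in the picture. A call takes as long as a camera call. They do not tell look-alikes from the thing itself.
- arm.spot_in(picture, name): "uv" ([column, row] in pixels, amid what is visible of it).
- arm.masks_of(picture, name): "region" (384x512 bool, what is visible of it) and "uv" ([column, row] in pixels, amid what is visible of it).
The state is a dict: "t": time; "qpos": joint angles; "joint_velocities": joint speeds; "joint_torque": joint torques, N m; "position": TCP position; "ee_rot": TCP orientation; "wrist_force": force on the tool from outside, world axes, zero at the start; "ft_torque": the same for the moment, N m; "width": finger opening in m.
Only numpy, scipy, OpenCV 4.12 (cv2) and the standard library are available. Lean on these libraries where they do the work, as an engineer would, in place of code of your own. Each camera call takes 0.05 s, during which the arm holds its last target.

## Working session

There is one attempt and no reset: what is moved stays moved. The work goes in short steps, Python scripts to look and compute and a shell command to move; the robot and the scene stay as the last step left them, time stands still between calls to the robot, and variables do not carry over. Pictures are saved under pics/ and viewed, and the job is handed in when it is done.

```bash
ls; mkdir -p pics; cat > h.py <<'E'
import numpy as np, cv2
from cell import arm
from scipy.spatial.transform import Rotation as R
def cam(f):
    M=np.array(f["camera_from_world"]); return M
def px2w(f,u,v,d=None,z=None):
    M=np.array(f["camera_from_world"]); Mi=np.linalg.inv(M)
    ray=np.array([(u-f["cx"])/f["fx"],-(v-f["cy"])/f["fy"],-1.0])
    if z is None:
        if d is None: d=f["range_z"][int(round(v)),int(round(u))]
        return (Mi@np.r_[ray*d,1])[:3]
    o=Mi[:3,3]; r=Mi[:3,:3]@ray
    return o+r*(z-o[2])/r[2]
def w2px(f,p):
    M=np.array(f["camera_from_world"]); c=M@np.r_[p,1]
    return f["cx"]+f["fx"]*c[0]/-c[2], f["cy"]-f["fy"]*c[1]/-c[2]
def cloud(f):
    v,u=np.mgrid[:384,:512]; d=f["range_z"]
    c=np.stack([(u-f["cx"])/f["fx"]*d,-(v-f["cy"])/f["fy"]*d,-d,np.ones_like(d)],-1)
    return (c@np.linalg.inv(np.array(f["camera_from_world"])).T)[...,:3]
def save(f,n): cv2.imwrite("pics/"+n,f["color"][...,::-1])
E
python3 - <<'E'
from h import *
for n in("top","side"):
    f=arm.grab_frame(n); save(f,n+"0.png")
    print(n,[k for k in f],f["fx"],f["cx"],f["cy"]); print(np.round(np.linalg.inv(np.array(f["camera_from_world"])),3))
print(arm.read_state())
E
```

```text
pics
top ['color', 'range_z', 'fx', 'fy', 'cx', 'cy', 'camera_from_world', 'shot'] 400.03964302288165 261.7219462824633 195.6940311909548
[[ 0.026  0.995 -0.095  0.494]
 [-1.     0.027  0.    -0.049]
 [ 0.003  0.095  0.996  0.966]
 [ 0.     0.     0.     1.   ]]
side ['color', 'range_z', 'fx', 'fy', 'cx', 'cy', 'camera_from_world', 'shot'] 367.28047156023337 257.9319605986345 191.73883555742805
[[-0.928  0.188 -0.321  0.283]
 [-0.372 -0.434  0.821  0.735]
 [ 0.015  0.881  0.473  0.5  ]
 [ 0.     0.     0.     1.   ]]
{'t': 0.1, 'qpos': array([-1.06539164e+00,  3.85463730e-01,  6.76952637e-03, -4.71478195e-04,
       -1.19397839e+00, -2.58614116e-01]), 'joint_velocities': array([ 1.96044256e-03, -1.69151583e-03,  3.91840327e-03,  1.47659348e-03,
        5.60200173e-05, -2.98457277e-04]), 'joint_torque': array([-7.42512093e-04, -3.93318129e+01,  1.88929439e+01,  4.19800624e+00,
       -2.59911620e-03,  9.26115462e-06]), 'position': array([ 0.15259279, -0.60555177,  0.23033792]), 'ee_rot': array([-1.22996033e-01,  9.92406695e-01,  9.52196467e-04, -1.46399965e-04]), 'wrist_force': array([-0.36207335,  0.01988572, -0.16429419]), 'ft_torque': array([0.0027246 , 0.00159769, 0.01978237]), 'width': 0.08535062323169211}
```

View pics/top0.png

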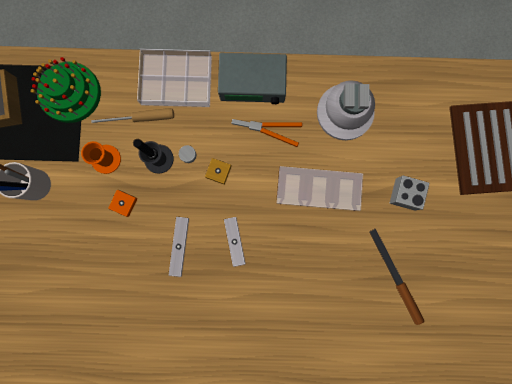

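View pics/side0.png

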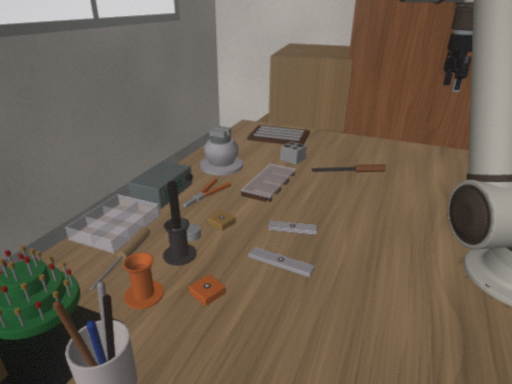

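```bash
python3 - <<'E'
from h import *
f=arm.grab_frame("top"); g=arm.grab_frame("side")
for n in ["probe","probe_tip","holder","block","block_mark","bar_short","bar_short_mark","bar_middle","bar_middle_mark","bar_long","bar_long_mark","rack","tin","dapping_block","file","pliers","scriber"]:
  for nm,p in(("top",f),("side",g)):
    for r in arm.spot_in(p,n)[:3]:
        u,v=r["uv"]; print(n,nm,np.round(r["score"],2),np.round(r["uv"]),np.round(px2w(p,u,v),3))
E
```

```text
probe top 0.47 [147. 143.] [0.69  0.212 0.08 ]
probe side 0.86 [173. 205.] [0.668 0.211 0.13 ]
probe side 0.28 [125. 246.] [0.773 0.25  0.026]
probe_tip top 0.53 [147. 146.] [0.673 0.197 0.128]
probe_tip top 0.39 [161. 161.] [0.658 0.191 0.034]
probe_tip side 0.81 [174. 204.] [0.666 0.211 0.132]
probe_tip side 0.5 [178. 247.] [0.662 0.219 0.034]
holder top 0.96 [155. 161.] [0.65  0.19  0.084]
holder top 0.68 [101. 155.] [0.673 0.342 0.011]
holder top 0.44 [180. 247.] [0.459 0.141 0.011]
holder side 0.65 [178. 249.] [0.662 0.22  0.03 ]
holder side 0.56 [142. 282.] [0.654 0.345 0.046]
holder side 0.38 [293. 228.] [0.469 0.024 0.012]
block top 0.64 [122. 206.] [0.551 0.283 0.017]
block top 0.6 [323. 185.] [ 0.613 -0.193  0.022]
block top 0.55 [215. 170.] [0.642 0.064 0.021]
block side 0.63 [220. 217.] [0.645 0.06  0.021]
block side 0.58 [207. 291.] [0.551 0.296 0.018]
block_mark top 0.66 [120. 206.] [0.552 0.286 0.016]
block_mark top 0.55 [398. 280.] [ 0.394 -0.374  0.013]
block_mark side 0.78 [204. 289.] [0.559 0.294 0.02 ]
block_mark side 0.55 [220. 220.] [0.639 0.072 0.019]
bar_short
[... 742 characters left out ...]
 0.63 [187. 152.] [0.683 0.132 0.024]
tin side 0.78 [190. 231.] [0.678 0.146 0.024]
dapping_block top 0.85 [412. 192.] [ 0.599 -0.396  0.048]
dapping_block top 0.62 [156. 163.] [0.651 0.2   0.043]
dapping_block side 0.65 [293. 151.] [ 0.589 -0.359  0.048]
file top 0.68 [400. 283.] [ 0.388 -0.378  0.014]
file side 0.94 [358. 165.] [ 0.378 -0.381  0.026]
file side 0.54 [282. 260.] [0.456 0.149 0.013]
pliers top 0.57 [272. 126.] [ 0.758 -0.069  0.011]
pliers top 0.43 [146. 148.] [0.668 0.198 0.136]
pliers side 0.88 [209. 189.] [ 0.757 -0.088  0.001]
scriber top 0.95 [152. 118.] [0.766 0.222 0.021]
scriber top 0.26 [216. 171.] [0.641 0.061 0.021]
scriber side 0.77 [128. 245.] [0.77  0.245 0.025]
```

The top view shows the holder with the probe leaning at about (150,155), the orange decoy cup at (101,155), a brass block at (218,171) and an orange decoy block at (122,203). The two bars are at (179,246) and (235,242), and the clear-topped rack is at (320,188). The block meant is the yellow-brown brass one at (218,171), because the one at (122,203) is orange. The holder meant is the dark one at (155,160). I'll confirm both in an enlarged crop and measure.

```bash
python3 - <<'E'
from h import *
f=arm.grab_frame("top"); g=arm.grab_frame("side")
cv2.imwrite("pics/c1.png",cv2.resize(f["color"][130:290,80:280,::-1],None,fx=4,fy=3.75,interpolation=cv2.INTER_CUBIC)[:600,:800])
cv2.imwrite("pics/c2.png",cv2.resize(f["color"][150:220,265:375,::-1],None,fx=7,fy=7,interpolation=cv2.INTER_CUBIC))
cv2.imwrite("pics/c3.png",cv2.resize(g["color"][160:310,130:330,::-1],None,fx=4,fy=4,interpolation=cv2.INTER_CUBIC))
P={}
for nm,p in(("top",f),("side",g)):
  C=cloud(p)
  for n in ["bar_middle","bar_long","bar_short","holder","block","rack"]:
   for r in arm.masks_of(p,n)[:2]:
    m=r["region"]&(p["range_z"]>0); c=C[m]
    rect=cv2.minAreaRect(c[:,:2].astype(np.float32)*1000)
    print(nm,n,round(r["score"],2),np.round(r["uv"]),m.sum(),"rect c",np.round(rect[0]),"sz",np.round(rect[1]),"ang",round(rect[2],1),"zmed",np.round(np.median(c[:,2]),4),np.round(np.percentile(c[:,2],[2,98]),4))
E
```

```text
top bar_middle 0.93 [232. 239.] 623 rect c [476.  14.] sz [117.  31.] ang 12.9 zmed 0.0101 [0.0047 0.0134]
top bar_long 0.86 [180. 245.] 726 rect c [461. 145.] sz [ 33. 138.] ang 87.0 zmed 0.0103 [0.006 0.014]
top bar_long 0.23 [187. 152.] 223 rect c [680. 134.] sz [39. 36.] ang 46.6 zmed 0.0222 [0.0053 0.0254]
top holder 0.92 [155. 160.] 651 rect c [666. 199.] sz [56. 71.] ang 51.2 zmed 0.0086 [0.001  0.0819]
top holder 0.61 [ 99. 151.] 936 rect c [677. 342.] sz [99. 71.] ang 37.1 zmed 0.0298 [0.0019 0.0819]
top block 0.77 [122. 208.] 496 rect c [560. 288.] sz [60. 53.] ang 68.4 zmed 0.0183 [0.0006 0.0221]
top block 0.72 [216. 171.] 468 rect c [643.  61.] sz [54. 50.] ang 72.1 zmed 0.018 [0.0014 0.0214]
top rack 0.64 [322. 187.] 3154 rect c [ 610. -186.] sz [200.  96.] ang 86.3 zmed 0.0218 [0.0182 0.0253]
side bar_middle 0.58 [294. 229.] 422 rect c [475.  15.] sz [112.  31.] ang 13.3 zmed 0.0112 [0.0028 0.0134]
side bar_long 0.85 [282. 261.] 805 rect c [460. 141.] sz [ 44. 139.] ang 85.5 zmed 0.011 [0.0019 0.013 ]
side holder 0.85 [177. 248.] 1006 rect c [669. 209.] sz [71. 63.] ang 35.0 zmed 0.0291 [0.0027 0.0815]
side holder 0.62 [142. 281.] 1577 rect c [693. 303.] sz [ 69. 151.] ang 40.6 zmed 0.037 [0.0034 0.0812]
side block 0.88 [208. 290.] 644 rect c [559. 285.] sz [50. 51.] ang 68.4 zmed 0.0186 [0.0062 0.0206]
side block 0.62 [220. 218.] 361 rect c [650.  45.] sz [73. 73.] ang 71.9 zmed 0.0189 [0.0025 0.0212]
side rack 0.93 [269. 184.] 1161 rect c [ 617. -183.] sz [199. 111.] ang 86.4 zmed 0.0238 [0.0026 0.026 ]
side rack 0.27 [357. 166.] 433 rect c [ 415. -387.] sz [240.  67.] ang 25.6 zmed 0.017 [0.002  0.0266]
```

View pics/c1.png

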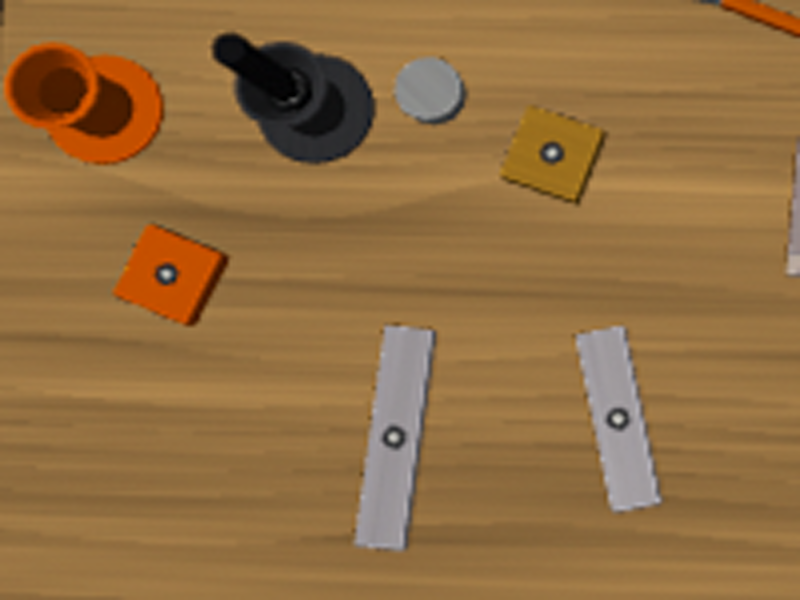

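View pics/c2.png

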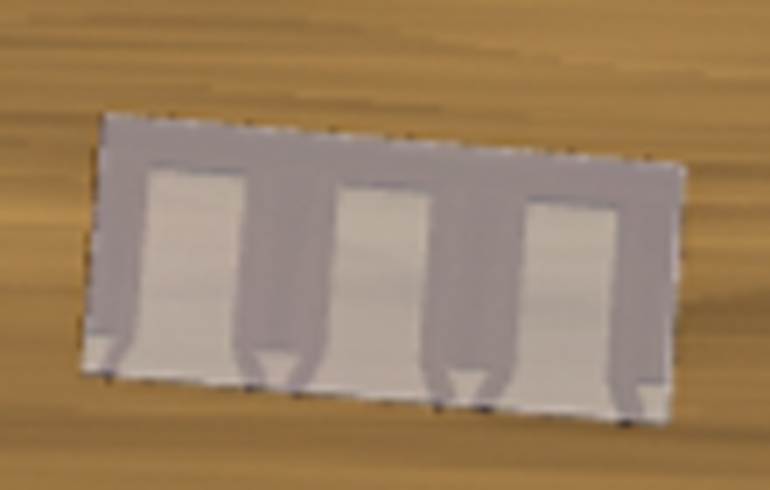

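View pics/c3.png

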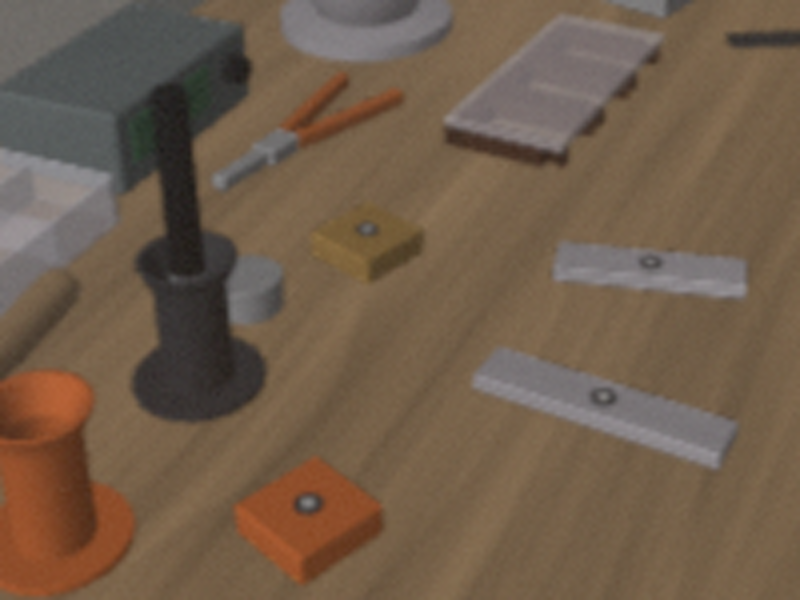

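The crop confirms it: the brass block's mark is at (218,170), and the dark cup holds the probe. Two bars are present. They measure about 115 and 139 mm, so they are the middle and the long bar. Next I'll fit the probe axis and get precise centres.

```bash
cat >> h.py <<'E'
def mark(f,u,v,z,r=6):
    # refine mark centre: dark ring+white centre vs surroundings -> centroid of |I-bg|
    u0,v0=int(round(u)),int(round(v))
    for _ in range(2):
        w=f["color"][v0-r:v0+r+1,u0-r:u0+r+1].astype(float)
        bg=np.median(w.reshape(-1,3),0); a=np.abs(w-bg).sum(2); a[a<60]=0
        vv,uu=np.mgrid[v0-r:v0+r+1,u0-r:u0+r+1]
        u,v=(a*uu).sum()/a.sum(),(a*vv).sum()/a.sum(); u0,v0=int(round(u)),int(round(v))
    return (round(u,2),round(v,2)),px2w(f,u,v,z=z)
E
python3 - <<'E'
from h import *
f=arm.grab_frame("top"); g=arm.grab_frame("side")
print("block top",mark(f,218,170.5,.018)," side",mark(g,221.5,217.5,.018,5))
print("long top",mark(f,178.5,246.5,.01,5)," side",mark(g,281,259.5,.01,5))
print("mid top",mark(f,234.5,241.7,.01,5)," side",mark(g,292.5,225.5,.01,4))
for p in(f,g):
    C=cloud(p).reshape(-1,3); col=p["color"].reshape(-1,3).max(1)
    s=(np.abs(C[:,0]-.665)<.09)&(np.abs(C[:,1]-.2)<.08)&(C[:,2]>.092)&(C[:,2]<.19)
    c=C[s]; print(s.sum(), c.min(0).round(3),c.max(0).round(3))
    for a in np.arange(.09,.18,.015):
        q=c[(c[:,2]>=a)&(c[:,2]<a+.015)]
        if len(q): print(a.round(3),len(q),np.median(q,0).round(4))
    # cup rim
    s=(np.abs(C[:,0]-.665)<.06)&(np.abs(C[:,1]-.2)<.06)&(C[:,2]>.076)&(C[:,2]<.084); c=C[s]
    print("rim",s.sum(),[np.round(x,3) for x in cv2.minEnclosingCircle(c[:,:2].astype(np.float32))])
    s=(np.abs(C[:,0]-.665)<.06)&(np.abs(C[:,1]-.2)<.06)&(C[:,2]>.002)&(C[:,2]<.012); c=C[s]
    print("foot",s.sum(),[np.round(x,3) for x in cv2.minEnclosingCircle(c[:,:2].astype(np.float32))])
E
```

```text
block top ((np.float64(217.54), np.float64(170.32)), array([0.64260133, 0.05817944, 0.018     ]))  side ((np.float64(226.75), np.float64(222.19)), array([0.62113617, 0.07189985, 0.018     ]))
long top ((np.float64(178.14), np.float64(246.15)), array([0.45978227, 0.14575187, 0.01      ]))  side ((np.float64(280.78), np.float64(259.91)), array([0.45873445, 0.14681243, 0.01      ]))
mid top ((np.float64(234.14), np.float64(241.23)), array([0.47486082, 0.01342303, 0.01      ]))  side ((np.float64(293.52), np.float64(226.49)), array([0.47102763, 0.0148852 , 0.01      ]))
171 [0.661 0.196 0.093] [0.678 0.213 0.179]
0.09 15 [0.665  0.1979 0.096 ]
0.105 19 [0.6665 0.1979 0.1111]
0.12 20 [0.6659 0.1993 0.1252]
0.135 20 [0.6649 0.1981 0.142 ]
0.15 24 [0.6655 0.1981 0.1575]
0.165 73 [0.6689 0.2029 0.1759]
rim 159 [array([0.67 , 0.205]), np.float64(0.027)]
foot 590 [array([0.663, 0.201]), np.float64(0.082)]
371 [0.662 0.197 0.092] [0.68  0.215 0.178]
0.09 49 [0.6662 0.2112 0.0989]
0.105 57 [0.6668 0.2113 0.1123]
0.12 60 [0.6668 0.2113 0.1275]
0.135 60 [0.6659 0.2111 0.1426]
0.15 64 [0.6661 0.2114 0.1573]
0.165 81 [0.6679 0.2094 0.1742]
rim 170 [array([0.671, 0.206]), np.float64(0.026)]
foot 628 [array([0.656, 0.2  ]), np.float64(0.074)]
```

```bash
python3 -m jog '[100,0,0,-1,0,0,0.123, 100,0,0,-1,0,0,0.123, 100,0,0,-1,0,0,0, 100,0,0,-1,0,0,0]'
python3 -m jog '[100,-2.4,3.8,0,0,0,0, 100,-2.4,3.8,0,0,0,0, 100,-2.4,3.8,0,0,0,0, 100,-2.4,3.8,0,0,0,0, 100,-2.4,3.8,0,0,0,0, 100,-2.4,3.8,0,0,0,0, 100,-2.4,3.8,0,0,0,0, 100,-2.4,3.8,0,0,0,0, 100,-2.4,3.8,0,0,0,0, 100,-2.4,3.8,0,0,0,0]'
```

```text
t: 3.1
position: [0.1524, -0.6051, 0.2708]
ee_rot: [0.003, 1.0, 0.002, -0.001]
wrist_force: [0.8, -0.5, -0.6]
width: 0.0854
t: 4.1
position: [0.3979, -0.2169, 0.2776]
ee_rot: [-0.004, 1.0, -0.002, 0.004]
wrist_force: [1.2, -1.5, -0.3]
width: 0.0854
```

```bash
python3 -m jog '[100,-2.7,4.2,0,0,0,0, 100,-2.7,4.2,0,0,0,0, 100,-2.7,4.2,0,0,0,0, 100,-2.7,4.2,0,0,0,0, 100,-2.7,4.2,0,0,0,0, 100,-2.7,4.2,0,0,0,0, 100,-2.7,4.2,0,0,0,0, 100,-2.7,4.2,0,0,0,0, 100,-2.7,4.2,0,0,0,0, 100,-2.7,4.2,0,0,0,0]'
python3 -m jog '[100,0,0,0,0,0,0, 100,0,0,0,0,0,0]'; python3 - <<'E'
from h import *
s=arm.read_state(); print(s["position"].round(4),R.from_quat(s["ee_rot"]).as_matrix().round(4)); print(s["qpos"].round(2))
f=arm.grab_frame("side"); save(f,"s1.png")
E
```

```text
t: 5.1
position: [0.6568, 0.211, 0.2882]
ee_rot: [-0.018, 1.0, -0.002, 0.01]
wrist_force: [0.3, 0.1, 0.5]
width: 0.0852
t: 5.3
position: [0.6588, 0.217, 0.2851]
ee_rot: [-0.023, 1.0, -0.002, 0.009]
wrist_force: [-1.0, -0.1, 0.1]
width: 0.0855
[0.6588 0.217  0.2851] [[-0.9988 -0.0451  0.0185]
 [-0.0452  0.999  -0.0037]
 [-0.0183 -0.0045 -0.9998]]
[ 0.56  0.47  0.27  0.01 -1.36 -2.08]
```

View pics/s1.png

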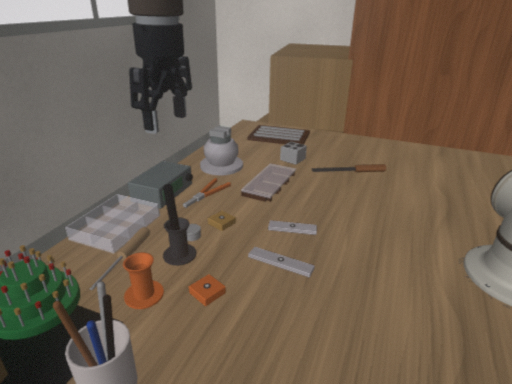

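```bash
cat >> h.py <<'E'
def go(p,yaw=0.0,z=None):
    """desired: tool x = -world x rotated by yaw about world z, z down (or z: tool z axis dir)"""
    s=arm.read_state(); R0=R.from_quat(s["ee_rot"])
    Rd=R.from_euler("z",yaw)*R.from_matrix(np.diag([-1.,1,-1]))
    if z is not None:
        z=np.array(z)/np.linalg.norm(z); c=np.cross([0,0,-1],z); n=np.linalg.norm(c)
        if n>1e-9: Rd=R.from_rotvec(c/n*np.arcsin(n))*Rd
    d=R0.inv().apply(np.array(p)-s["position"])*100
    print("pos",s["position"].round(4),"shift cm",d.round(2),"turn",(R0.inv()*Rd).as_rotvec().round(3),"F",s["wrist_force"].round(1),"w",s["width"].round(4),"t",s["t"])
E
python3 - <<'E'
from h import *
go([.67,.2045,.25])
f=arm.grab_frame("top"); g=arm.grab_frame("side"); save(f,"t1.png")
for nm,p in(("top",f),("side",g)):
    print(nm,[np.round(w2px(p,[.67,.2045,z]),1) for z in(.176,.13,.08)])
    C=cloud(p); col=p["color"].max(2)
    s=(np.abs(C[...,0]-.67)<.03)&(np.abs(C[...,1]-.205)<.03)&(C[...,2]>.09)&(C[...,2]<.176)
    for a in(.095,.11,.125,.14,.155,.168):
        q=s&(np.abs(C[...,2]-a)<.008); vv,uu=np.where(q)
        if len(uu): print(a,len(uu),"mean px",uu.mean().round(2),vv.mean().round(2),"exp axis",np.round(w2px(p,[.67,.2045,C[q][:,2].mean()]),2))
cv2.imwrite("pics/c4.png",cv2.resize(g["color"][170:280,130:230,::-1],None,fx=5,fy=5,interpolation=cv2.INTER_CUBIC))
E
```

```text
Traceback (most recent call last):
  File "h.py", line 39, in go
    print("pos",s["position"].round(4),"shift cm",d.round(2),"turn",(R0.inv()*Rd).as_rotvec().round(3),"F",s["wrist_force"].round(1),"w",s["width"].round(4),"t",s["t"])
                                                                                                                                         ^^^^^^^^^^^^^^^^
AttributeError: 'float' object has no attribute 'round'
```

```bash
sed -i 's/s\["width"\].round(4)/round(s["width"],4)/' h.py
python3 - <<'E'
from h import *
go([.67,.2045,.25])
f=arm.grab_frame("top"); g=arm.grab_frame("side"); save(f,"t1.png")
for nm,p in(("top",f),("side",g)):
    print(nm,[np.round(w2px(p,[.67,.2045,z]),1) for z in(.176,.13,.08)])
    C=cloud(p); col=p["color"].max(2)
    s=(np.abs(C[...,0]-.67)<.03)&(np.abs(C[...,1]-.205)<.03)&(C[...,2]>.09)&(C[...,2]<.176)
    for a in(.095,.11,.125,.14,.155,.168):
        q=s&(np.abs(C[...,2]-a)<.008); vv,uu=np.where(q)
        if len(uu): print(a,len(uu),"mean px",uu.mean().round(2),vv.mean().round(2),"exp axis",np.round(w2px(p,[.67,.2045,C[q][:,2].mean()]),2))
cv2.imwrite("pics/c4.png",cv2.resize(g["color"][170:280,130:230,::-1],None,fx=5,fy=5,interpolation=cv2.INTER_CUBIC))
E
```

```text
pos [0.6585 0.2168 0.2846] shift cm [-1.03 -1.27  3.49] turn [-0.004  0.018  0.045] F [0.8 0.3 0.2] w 0.0856 t 5.35
top [array([136.8, 142.5]), array([143.4, 147.4]), array([149.9, 152.2])]
0.095 17 mean px 146.82 151.24 exp axis [147.7  150.53]
0.11 26 mean px 144.12 150.42 exp axis [145.97 149.26]
0.125 29 mean px 141.62 149.14 exp axis [144.16 147.93]
0.14 30 mean px 138.77 147.4 exp axis [141.96 146.3 ]
0.155 30 mean px 136.2 145.8 exp axis [139.84 144.74]
0.168 58 mean px 131.6 143.48 exp axis [137.51 143.02]
side [array([171.9, 182.6]), array([174.1, 203.1]), array([176.3, 224.1])]
0.095 47 mean px 173.17 220.74 exp axis [175.62 217.26]
0.11 61 mean px 172.07 215.34 exp axis [175.01 211.61]
0.125 62 mean px 171.05 209.19 exp axis [174.32 205.19]
0.14 63 mean px 169.92 202.95 exp axis [173.64 198.77]
0.155 64 mean px 168.62 196.64 exp axis [172.93 192.21]
0.168 73 mean px 167.45 190.32 exp axis [172.24 185.79]
```

View pics/c4.png

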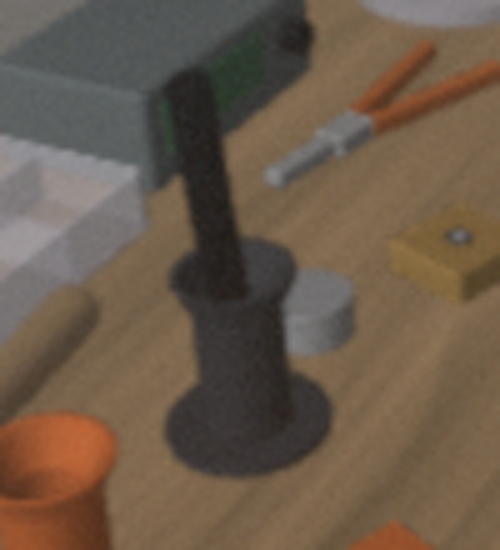

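```bash
cat > probe.py <<'E'
from h import *
def fit(cx=.67,cy=.205,zr=(.095,.18)):
    P=[];
    f=arm.grab_frame("top"); g=arm.grab_frame("side")
    for p in(f,g):
        C=cloud(p).reshape(-1,3); s=(np.hypot(C[:,0]-cx,C[:,1]-cy)<.05)&(C[:,2]>zr[0])&(C[:,2]<zr[1])
        P.append(C[s]); print("cap",C[s][C[s][:,2]>C[s][:,2].max()-.006].mean(0).round(4), len(C[s]))
    P=np.vstack(P); from scipy.optimize import least_squares
    def axis(q):
        a=np.array([q[2],q[3],1]);return a/np.linalg.norm(a)
    def res(q):
        d=P-np.array([q[0],q[1],.13]); return np.linalg.norm(np.cross(d,axis(q)),axis=1)-.009
    r=least_squares(res,[cx,cy,0,0],loss="soft_l1",f_scale=.002)
    q=r.x; print("at z=.13",q[:2].round(4),"axis",axis(q).round(4),"rms",np.sqrt((res(q)**2).mean()).round(4))
    return f,g,q
if __name__=="__main__":
    f,g,q=fit(); q=np.array(q)
    for z in(.006,.08,.176): print(z,(q[:2]+q[2:]*(z-.13)).round(4))
    cv2.imwrite("pics/c5.png",cv2.resize(f["color"][110:200,90:210,::-1],None,fx=6,fy=6,interpolation=cv2.INTER_CUBIC))
E
python3 probe.py
```

```text
cap [0.6701 0.2184 0.1757] 198
cap [0.6695 0.2216 0.1755] 350
at z=.13 [0.6717 0.2153] axis [0.0025 0.0839 0.9965] rms 0.0017
0.006 [0.6714 0.2049]
0.08 [0.6716 0.2111]
0.176 [0.6718 0.2192]
```

View pics/c5.png

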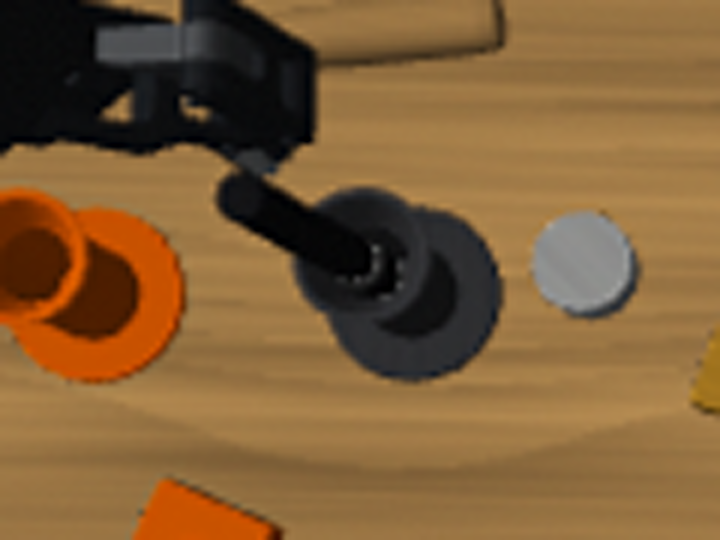

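The probe has settled and now leans about 4.8° toward +y. I'll line the tool up with its axis.

```bash
python3 - <<'E'
from h import *
go([.6717,.2243,.233],0,[-.0025,-.0839,-.9965])
E
```

```text
pos [0.6582 0.2148 0.2864] shift cm [-1.29  0.91  5.36] turn [0.081 0.024 0.041] F [-0.2 -0.6  0.1] w 0.0851 t 5.55
```

```bash
python3 -m jog '[100,-0.7,0.5,1.5,0.04,0.012,0.02, 100,-0.6,0.4,1.5,0.04,0.012,0.02, 100,0,0,1.2,0,0,0, 100,0,0,1,0,0,0, 100,0,0,0,0,0,0]'; python3 - <<'E'
from h import *
z=[-.0025,-.0839,-.9965]
for i in range(4): 
    go([.6717,.2139,.113],0,z); arm.grab_frame("top")
E
```

```text
t: 6.05
position: [0.6709, 0.2164, 0.2381]
ee_rot: [0.002, 0.999, -0.041, 0.001]
wrist_force: [0.1, 1.2, -0.3]
width: 0.0853
pos [0.6709 0.2164 0.2381] shift cm [-0.05  0.76 12.49] turn [ 0.003  0.005 -0.005] F [ 0.1  1.2 -0.3] w 0.0853 t 6.05
pos [0.6713 0.2165 0.2394] shift cm [ 0.02  0.76 12.62] turn [ 0.003  0.007 -0.005] F [-0.1  0.8  0.1] w 0.0855 t 6.1
pos [0.6718 0.2168 0.2404] shift cm [ 0.09  0.73 12.72] turn [ 0.004  0.008 -0.005] F [-0.2  0.   0.4] w 0.0855 t 6.15
pos [0.6721 0.2171 0.2409] shift cm [ 0.13  0.7  12.77] turn [ 0.004  0.009 -0.005] F [ 1.   0.2 -0.2] w 0.0853 t 6.2
```

```bash
python3 -m jog '[100,0,0.4,1,0,0,0, 100,0,0.3,1,0,0,0, 100,0,0,0.5,0,0,0, 100,0,0,0,0,0,0, 100,0,0,0,0,0,0]'; python3 - <<'E'
from h import *
z=[-.0025,-.0839,-.9965]
import probe; probe.fit()
go([.6717,.2139,.113],0,z)
E
```

```text
t: 6.75
position: [0.6725, 0.223, 0.2145]
ee_rot: [0.002, 0.999, -0.039, 0.005]
wrist_force: [-1.0, -0.6, 0.9]
width: 0.0855
cap [0.6703 0.2188 0.1754] 202
cap [0.6696 0.2214 0.1755] 352
at z=.13 [0.6716 0.2153] axis [0.004  0.0876 0.9961] rms 0.0017
pos [0.6725 0.223  0.2148] shift cm [ 0.18 -0.11 10.22] turn [ 0.006  0.012 -0.005] F [1.2 0.6 0.4] w 0.0853 t 6.85
```

```bash
python3 -m jog '[100,0.1,-0.1,2,0,0.006,0, 100,0.1,0,2,0,0.006,0, 100,0,0,2,0,0,0, 100,0,0,2,0,0,0, 100,0,0,1.2,0,0,0, 100,0,0,0.6,0,0,0, 100,0,0,0,0,0,0]'; python3 - <<'E'
from h import *
z=[-.0025,-.0839,-.9965]
go([.6717,.2139,.113],0,z)
g=arm.grab_frame("side"); cv2.imwrite("pics/c6.png",cv2.resize(g["color"][100:280,90:260,::-1],None,fx=3.3,fy=3.3))
E
```

```text
t: 7.55
position: [0.6736, 0.2152, 0.1182]
ee_rot: [0.002, 0.999, -0.037, 0.003]
wrist_force: [-0.1, -0.0, 0.6]
width: 0.0851
pos [0.6736 0.2152 0.1182] shift cm [ 0.19 -0.09  0.52] turn [ 0.01   0.008 -0.005] F [-0.1 -0.   0.6] w 0.0851 t 7.55
```

View pics/c6.png

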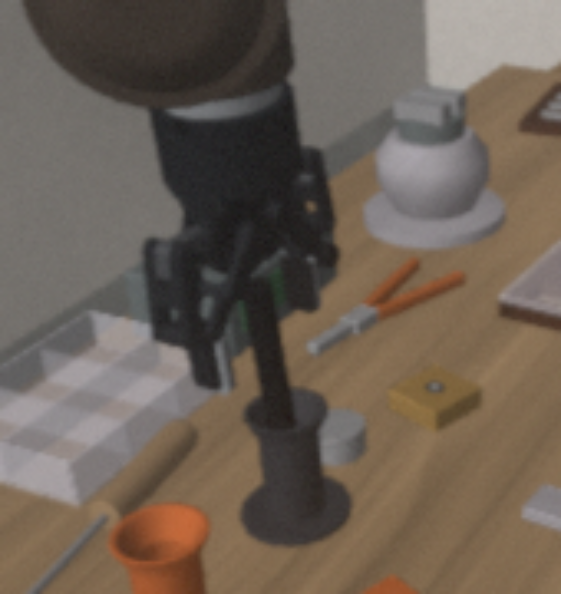

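The probe stands between the open fingers at about (265,340) in the crop. I'll correct slightly and close.

```bash
python3 -m jog '[100,0.2,-0.1,0.4,0.005,0.004,0, 100,0,0,0,0,0,0, 20,0,0,0,0,0,0, 0,0,0,0,0,0,0, 0,0,0,0,0,0,0, 0,0,0,0,0,0,0, 0,0,0,0,0,0,0, 0,0,0,0,0,0,0]' 70;python3 -m jog '[0,0,0,0,0,0,0, 0,0,0,0,0,0,0, 0,0,0,0,0,0,0]'; python3 - <<'E'
from h import *
go([.6717,.2139,.113],0)
E
```

```text
t: 8.4
position: [0.6736, 0.214, 0.1193]
ee_rot: [0.002, 0.999, -0.039, 0.004]
wrist_force: [0.5, -0.5, -0.1]
width: 0.0167
t: 8.7
position: [0.6737, 0.214, 0.1193]
ee_rot: [0.002, 0.999, -0.039, 0.004]
wrist_force: [-0.0, -0.3, -0.1]
width: 0.0166
pos [0.6737 0.214  0.1193] shift cm [0.21 0.03 0.63] turn [-0.078  0.008 -0.004] F [-0.  -0.3 -0.1] w 0.0166 t 8.7
```

```bash
python3 -m jog '[0,0,0,-1,0,0,0, 0,0,0,-1.5,0,0,0, 0,0,0,-1.5,0,0,0, 0,0,0,-2,0,0,0, 0,0,0,-2,0,0,0, 0,0,0,-2,0,0,0, 0,0,0,-2,0,0,0, 0,0,0,-1,0,0,0, 0,0,0,0,0,0,0, 0,0,0,0,0,0,0]'; python3 - <<'E'
from h import *
go([.6425,.058,.24],0)
g=arm.grab_frame("side"); save(g,"s7.png")
E
```

```text
t: 9.7
position: [0.6716, 0.227, 0.2558]
ee_rot: [0.002, 0.999, -0.037, 0.004]
wrist_force: [0.1, -0.0, -0.8]
width: 0.0165
pos [0.6716 0.227  0.2558] shift cm [  2.88 -16.75   2.8 ] turn [-0.074  0.007 -0.003] F [ 0.1 -0.  -0.8] w 0.0165 t 9.7
```

View pics/s7.png

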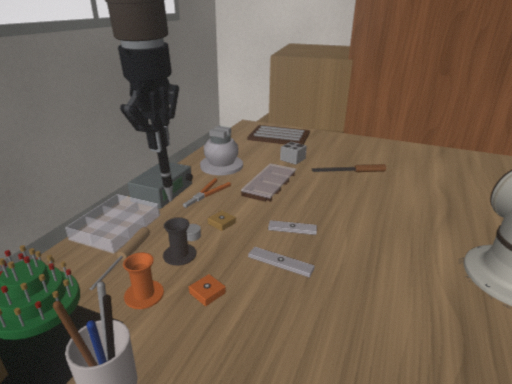

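The probe hangs in the gripper with its tip at about (168,198). Next I'll move it over the brass block.

```bash
python3 -m jog '[0,0,0,0,-0.074,0.007,-0.003, 0,0.5,-2.5,0,0,0,0, 0,0.6,-3,0,0,0,0, 0,0.6,-3,0,0,0,0, 0,0.6,-3,0,0,0,0, 0,0.5,-2.5,0,0,0,0, 0,0.2,-1.2,0,0,0,0, 0,0,0,0,0,0,0, 0,0,0,0,0,0,0]'; cat > tip.py <<'E'
from h import *
def tip(z=None):
    s=arm.read_state(); R0=R.from_quat(s["ee_rot"]); f=arm.grab_frame("top"); g=arm.grab_frame("side")
    print("TCP",s["position"].round(4)); P=[]
    for nm,p in(("top",f),("side",g)):
        C=cloud(p).reshape(-1,3); d=R0.inv().apply(C-s["position"])
        q=(np.hypot(d[:,0],d[:,1])<.02)&(d[:,2]>.03)&(d[:,2]<.14)&(C[:,2]>.03); dd=d[q]; 
        if q.sum()==0: print(nm,"none"); continue
        print(nm,q.sum(),"maxz",dd[:,2].max().round(4),"side med",np.median(dd[dd[:,2]<.08],0).round(4)); P.append(dd[dd[:,2]<.075])
    P=np.vstack(P); from scipy.optimize import least_squares
    def ax(q): a=np.array([q[2],q[3],1]); return a/np.linalg.norm(a)
    res=lambda q: np.linalg.norm(np.cross(P-np.array([q[0],q[1],.055]),ax(q)),axis=1)-.009
    r=least_squares(res,[0,0,0,0],loss="soft_l1",f_scale=.002).x
    print("axis in tool at z=.055",(r[:2]*1000).round(1),"slope",r[2:].round(3),"n",len(P),"rms",np.sqrt((res(r)**2).mean()).round(4))
    return f,g
if __name__=="__main__":
    f,g=tip(); save(f,"t8.png"); save(g,"s8.png"); go([.6425,.058,.16])
E
python3 tip.py
```

```text
t: 10.65
position: [0.6364, 0.0699, 0.2428]
ee_rot: [-0.0, 1.0, -0.002, -0.01]
wrist_force: [-0.6, -0.3, -0.2]
width: 0.0163
TCP [0.6364 0.0699 0.2428]
top 53 maxz 0.0932 side med [ 0.0108 -0.0048  0.0498]
side 232 maxz 0.112 side med [0.0066 0.0071 0.0541]
axis in tool at z=.055 [2.8 0.2] slope [ 0.013 -0.009] n 210 rms 0.0009
pos [0.6365 0.0705 0.2429] shift cm [-0.76 -1.22  8.28] turn [-0.003 -0.02   0.002] F [-0.4  0.9  0.3] w 0.0165 t 10.75
```

View pics/s8.png

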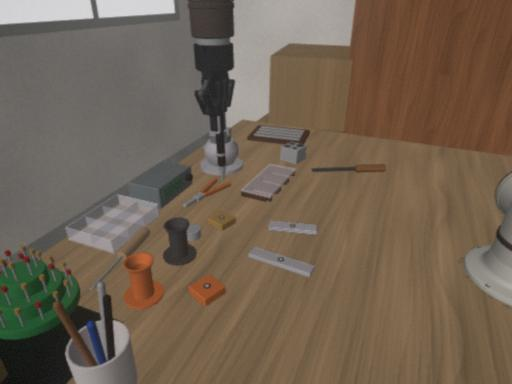

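View pics/t8.png

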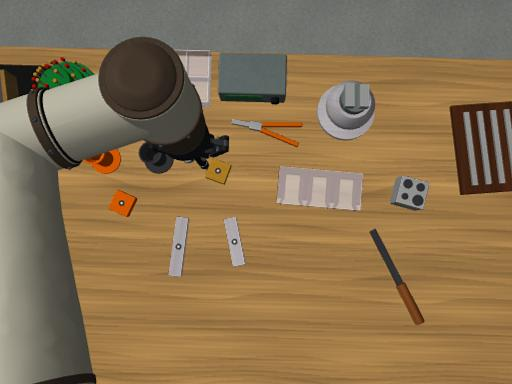

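```bash
cat >> h.py <<'E'
T=np.array([.0035,-.0003,.1125])
def gotip(p,yaw=0.):
    s=arm.read_state(); R0=R.from_quat(s["ee_rot"]); print("tip now",(s["position"]+R0.apply(T)).round(4))
    Rd=R.from_euler("z",yaw)*R.from_matrix(np.diag([-1.,1,-1]))
    go(np.array(p)-Rd.apply(T),yaw)
E
python3 - <<'E'
from h import *
g=arm.grab_frame("side"); print(px2w(g,222,217.2,z=.018)); f=arm.grab_frame("top"); print(mark(f,217.5,170.3,.018))
gotip([.6425,.0585,.035])
E
```

```text
[0.64169319 0.05629987 0.018     ]
((np.float64(217.52), np.float64(170.36)), array([0.64252309, 0.05822398, 0.018     ]))
tip now [0.6309 0.07   0.1307]
pos [0.6366 0.0706 0.2432] shift cm [-1.12 -1.16  9.55] turn [-0.003 -0.019  0.002] F [ 0.2 -0.3 -0.6] w 0.0168 t 10.85
```

```bash
python3 -m jog '[0,-0.5,-0.6,1.5,0,-0.019,0, 0,-0.5,-0.6,1.5,0,0,0, 0,0,0,1.5,0,0,0, 0,0,0,1.5,0,0,0, 0,0,0,1.5,0,0,0, 0,0,0,0.5,0,0,0, 0,0,0,0,0,0,0, 0,0,0,0,0,0,0]'; python3 - <<'E'
from h import *
gotip([.6425,.0585,.018])
g=arm.grab_frame("side"); cv2.imwrite("pics/c9.png",cv2.resize(g["color"][140:260,160:280,::-1],None,fx=5,fy=5,interpolation=cv2.INTER_CUBIC))
E
```

```text
t: 11.65
position: [0.6492, 0.062, 0.1581]
ee_rot: [-0.004, 1.0, -0.002, -0.0]
wrist_force: [0.1, -0.7, 0.2]
width: 0.0163
tip now [0.6457 0.0613 0.0456]
pos [0.6492 0.062  0.1581] shift cm [ 0.33 -0.31  2.76] turn [-0.004 -0.     0.008] F [ 0.1 -0.7  0.2] w 0.0163 t 11.65
```

View pics/c9.png

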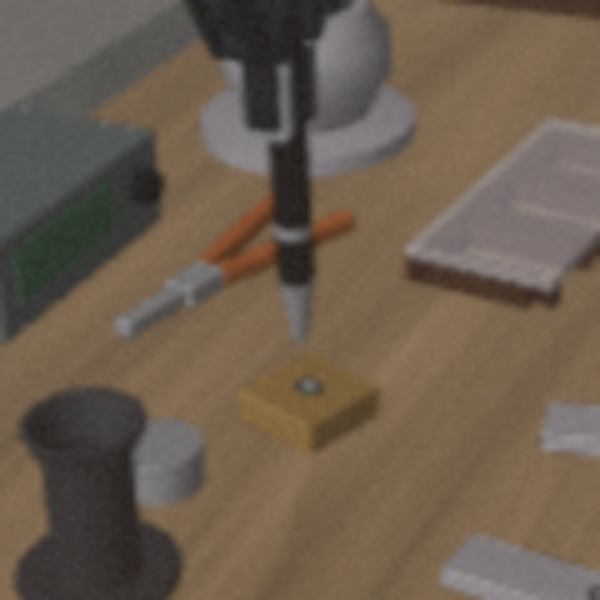

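```bash
python3 -m jog '[0,0.35,-0.35,0.6,-0.004,0,0.008, 0,0.05,-0.1,0.6,0,0,0, 0,0,0,0.6,0,0,0, 0,0,0,0,0,0,0, 0,0,0,0,0,0,0]'; python3 - <<'E'
from h import *
gotip([.6425,.0585,.018])
g=arm.grab_frame("side"); cv2.imwrite("pics/c10.png",cv2.resize(g["color"][180:240,190:250,::-1],None,fx=10,fy=10,interpolation=cv2.INTER_CUBIC))
s=arm.read_state(); t=s["position"]+R.from_quat(s["ee_rot"]).apply(T); u=np.array(w2px(g,t)); print("tip pred px",u,"crop",(u-[190,180])*10)
u=np.array(w2px(g,[.6425,.0583,.018])); print("mark px",u,(u-[190,180])*10)
E
```

```text
t: 12.2
position: [0.6459, 0.0571, 0.1409]
ee_rot: [0.0, 1.0, 0.001, 0.002]
wrist_force: [1.2, 0.2, -0.3]
width: 0.0166
tip now [0.6428 0.057  0.0284]
pos [0.6459 0.0571 0.1409] shift cm [-0.01  0.17  1.04] turn [ 0.002  0.004 -0.001] F [ 1.2  0.2 -0.3] w 0.0166 t 12.2
tip pred px [221.38975674 213.69166088] crop [313.89756738 336.91660877]
mark px [221.3352054  217.53186229] [313.352054   375.31862286]
```

View pics/c10.png

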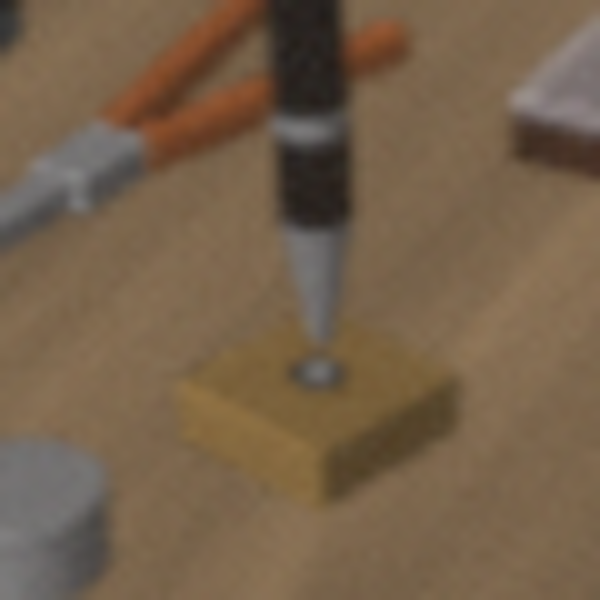

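```bash
python3 -m jog '[0,0,0.15,0.3,0,0,0, 0,0,0,0.3,0,0,0, 0,0,0,0.15,0,0,0, 0,0,0,0.1,0,0,0]'; python3 -m jog '[0,0,0,0.1,0,0,0, 0,0,0,0.1,0,0,0]';python3 -m jog '[0,0,0,0.1,0,0,0]'
```

```text
t: 12.65
position: [0.6462, 0.0591, 0.1322]
ee_rot: [0.0, 1.0, 0.001, 0.002]
wrist_force: [0.5, -0.5, -1.0]
width: 0.0164
t: 12.85
position: [0.6468, 0.0591, 0.1315]
ee_rot: [-0.0, 1.0, 0.001, 0.003]
wrist_force: [-1.4, 0.4, 5.8]
width: 0.0161
t: 12.95
position: [0.6469, 0.0591, 0.1315]
ee_rot: [-0.0, 1.0, 0.001, 0.003]
wrist_force: [-2.1, 0.1, 5.6]
width: 0.0164
```

```bash
python3 -m jog '[0,0,0,0.1,0,0,0, 0,0,0,0.1,0,0,0, 0,0,0,0.1,0,0,0, 0,0,0,0.1,0,0,0]';python3 -m jog '[0,0,0,0.1,0,0,0, 0,0,0,0.1,0,0,0, 0,0,0,0.1,0,0,0, 0,0,0,0.1,0,0,0, 0,0,0,0.1,0,0,0]'; python3 - <<'E'
from h import *
gotip([.6425,.0585,.018])
g=arm.grab_frame("side"); cv2.imwrite("pics/c11.png",cv2.resize(g["color"][180:240,190:250,::-1],None,fx=10,fy=10,interpolation=cv2.INTER_CUBIC))
E
```

```text
t: 13.35
position: [0.6468, 0.0591, 0.1315]
ee_rot: [-0.001, 1.0, 0.001, 0.004]
wrist_force: [-1.6, 0.1, 5.4]
width: 0.0161
t: 13.85
position: [0.6466, 0.0592, 0.1315]
ee_rot: [-0.001, 1.0, 0.001, 0.005]
wrist_force: [-1.6, 0.7, 5.0]
width: 0.0165
tip now [0.6442 0.059  0.019 ]
pos [0.6466 0.0592 0.1315] shift cm [ 0.06 -0.04  0.1 ] turn [0.001 0.01  0.003] F [-1.6  0.7  5. ] w 0.0165 t 13.85
```

View pics/c11.png

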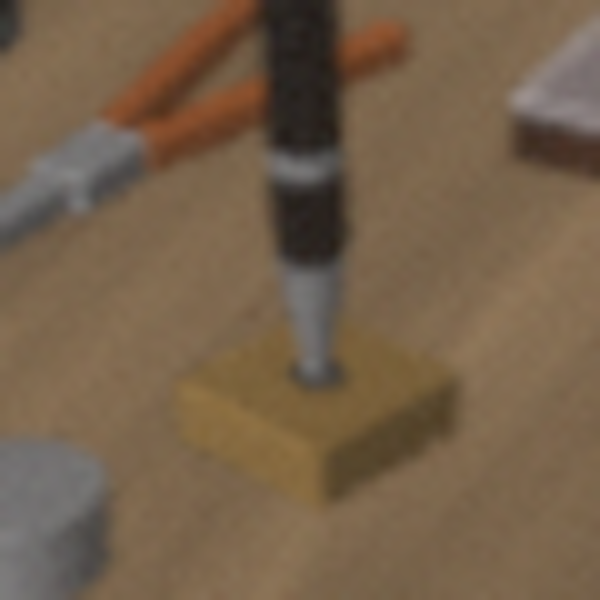

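The tip sits on the brass mark at (316,375) in the crop, pressed with about 5 N for roughly a second. Next is the middle bar.

```bash
python3 -m jog '[0,0,0,-1,0,0,0, 0,0,0,-1.5,0,0,0, 0,0,0,-1.5,0,0,0, 0,0,0,-1,0,0,0, 0,0,0,0,0,0,0]'; python3 - <<'E'
from h import *
g=arm.grab_frame("side"); f=arm.grab_frame("top"); save(f,"t12.png")
print(mark(f,234.1,241.2,.01,5),mark(g,293.5,226.5,.01,4),mark(f,178.1,246.1,.01,5),mark(g,280.8,259.9,.01,5))
gotip([.4745,.0138,.05])
E
```

```text
t: 14.4
position: [0.646, 0.0591, 0.183]
ee_rot: [-0.001, 1.0, 0.001, 0.005]
wrist_force: [0.2, 0.3, 0.2]
width: 0.0162
((np.float64(234.14), np.float64(241.21)), array([0.47492277, 0.01343477, 0.01      ])) ((np.float64(293.79), np.float64(226.46)), array([0.47043823, 0.01452977, 0.01      ])) ((np.float64(178.14), np.float64(246.15)), array([0.45978504, 0.14574869, 0.01      ])) ((np.float64(280.27), np.float64(261.16)), array([0.45840651, 0.15112578, 0.01      ]))
tip now [0.6422 0.0588 0.0687]
pos [0.645  0.059  0.1812] shift cm [16.72 -4.46  1.75] turn [0.001 0.007 0.002] F [-0.8  0.8 -1.7] w 0.0161 t 14.5
```

View pics/t12.png

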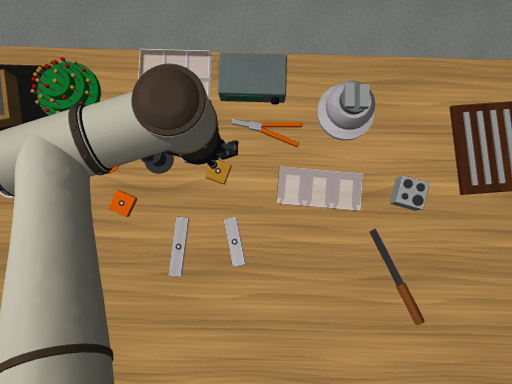

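The bars haven't moved: their marks are at (234,241) and (178,246). I'll move over the middle bar.

```bash
python3 -m jog '[0,1.5,-0.4,0,0,0.007,0, 0,3,-0.8,0,0,0,0, 0,3.5,-0.9,0,0,0,0, 0,3.5,-0.9,0.3,0,0,0, 0,3,-0.8,0.3,0,0,0, 0,1.5,-0.4,0.3,0,0,0, 0,0.5,-0.1,0.2,0,0,0, 0,0,0,0,0,0,0, 0,0,0,0,0,0,0]'; python3 - <<'E'
from h import *
gotip([.4747,.0138,.018])
E
```

```text
t: 15.4
position: [0.4707, 0.0134, 0.1617]
ee_rot: [-0.0, 1.0, -0.001, -0.007]
wrist_force: [0.8, 0.4, -0.9]
width: 0.0165
tip now [0.4657 0.013  0.0493]
pos [0.4707 0.0134 0.1617] shift cm [-0.79  0.07  3.11] turn [-0.001 -0.013  0.   ] F [ 0.8  0.4 -0.9] w 0.0165 t 15.4
```

```bash
python3 -m jog '[0,-0.4,0,0.8,0,-0.013,0, 0,-0.4,0.05,0.8,0,0,0, 0,-0.1,0,0.8,0,0,0, 0,0,0,0.2,0,0,0, 0,0,0,0,0,0,0]'; python3 - <<'E'
from h import *
gotip([.4747,.0138,.010])
g=arm.grab_frame("side"); cv2.imwrite("pics/c13.png",cv2.resize(g["color"][195:255,265:325,::-1],None,fx=10,fy=10,interpolation=cv2.INTER_CUBIC))
E
```

```text
t: 15.9
position: [0.4842, 0.0152, 0.1336]
ee_rot: [-0.0, 1.0, -0.001, 0.0]
wrist_force: [-0.1, -0.2, -1.2]
width: 0.0161
tip now [0.4808 0.0147 0.0211]
pos [0.4842 0.0152 0.1336] shift cm [ 0.6  -0.1   1.11] turn [-0.001  0.001  0.001] F [-0.1 -0.2 -1.2] w 0.0161 t 15.9
```

View pics/c13.png

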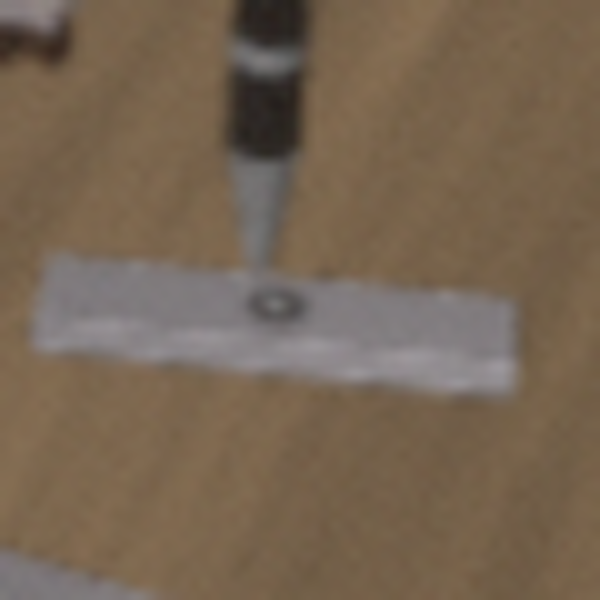

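```bash
python3 -m jog '[0,0.5,-0.1,0,0,0,0, 0,0.1,0,0.2,0,0,0, 0,0,0,0,0,0,0, 0,0,0,0,0,0,0]'; python3 - <<'E'
from h import *
gotip([.4747,.0138,.010])
g=arm.grab_frame("side"); cv2.imwrite("pics/c14.png",cv2.resize(g["color"][195:255,265:325,::-1],None,fx=10,fy=10,interpolation=cv2.INTER_CUBIC))
E
```

```text
t: 16.35
position: [0.4778, 0.0141, 0.1323]
ee_rot: [-0.0, 1.0, -0.0, 0.001]
wrist_force: [0.7, 0.0, -0.2]
width: 0.0163
tip now [0.4745 0.0137 0.0198]
pos [0.4778 0.0141 0.1323] shift cm [-0.04 -0.    0.98] turn [-0.001  0.002  0.001] F [ 0.7  0.  -0.2] w 0.0163 t 16.35
```

View pics/c14.png

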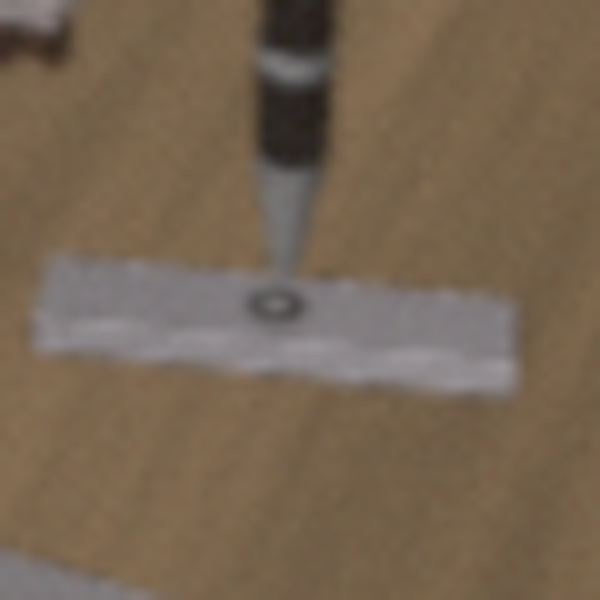

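```bash
python3 -m jog '[0,0,0,0.3,0,0,0, 0,0,0,0.3,0,0,0, 0,0,0,0.1,0,0,0, 0,0,0,0.1,0,0,0]'; python3 -m jog '[0,0,0,0.1,0,0,0, 0,0,0,0.1,0,0,0]'
```

```text
t: 16.8
position: [0.4781, 0.0142, 0.124]
ee_rot: [-0.0, 1.0, -0.0, 0.002]
wrist_force: [0.4, -0.5, 0.0]
width: 0.0162
t: 17.0
position: [0.479, 0.0142, 0.1233]
ee_rot: [-0.001, 1.0, -0.001, 0.002]
wrist_force: [-2.0, 0.0, 8.5]
width: 0.0163
```

```bash
python3 -m jog '[0,0,0,0.07,0,0,0, 0,0,0,0.07,0,0,0, 0,0,0,0.07,0,0,0, 0,0,0,0.07,0,0,0]';python3 -m jog '[0,0,0,0.08,0,0,0, 0,0,0,0.08,0,0,0, 0,0,0,0.08,0,0,0, 0,0,0,0.08,0,0,0, 0,0,0,0.08,0,0,0]'; python3 - <<'E'
from h import *
gotip([.4747,.0138,.010])
g=arm.grab_frame("side"); cv2.imwrite("pics/c15.png",cv2.resize(g["color"][195:255,265:325,::-1],None,fx=10,fy=10,interpolation=cv2.INTER_CUBIC))
E
```

```text
t: 17.4
position: [0.4789, 0.0143, 0.1234]
ee_rot: [-0.001, 1.0, -0.001, 0.002]
wrist_force: [-1.9, -0.3, 5.6]
width: 0.0164
t: 17.9
position: [0.479, 0.0144, 0.1234]
ee_rot: [-0.002, 1.0, -0.002, 0.002]
wrist_force: [-0.9, 1.5, 6.6]
width: 0.0162
tip now [0.4761 0.0137 0.0108]
pos [0.479  0.0144 0.1234] shift cm [ 0.08 -0.03  0.09] turn [-0.003  0.005  0.004] F [-0.9  1.5  6.6] w 0.0162 t 17.9
```

View pics/c15.png

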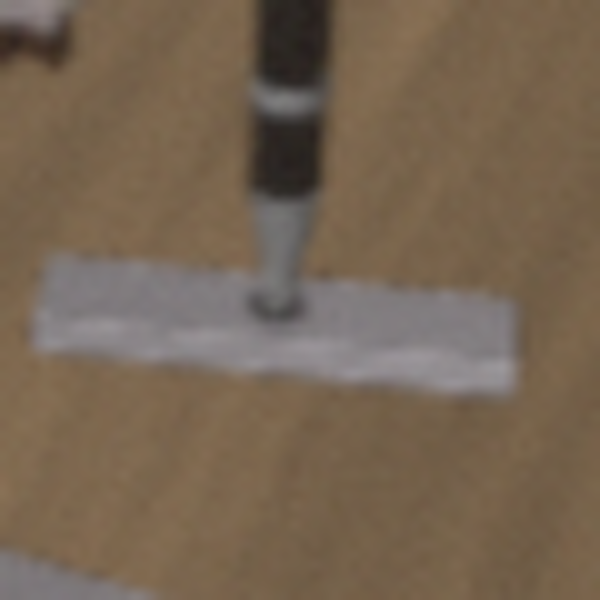

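The tip is on the middle bar's mark at (276,303) with about 6 N. Next is the long bar.

```bash
python3 -m jog '[0,0,0,-1,0,0,0, 0,0,0,-1.5,0,0,0, 0,0,0,-0.5,0,0,0, 0,0.3,2,0,0,0,0, 0,0.3,3,0,0,0,0, 0,0.3,3,0,0,0,0, 0,0.3,3,0,0,0,0, 0,0.2,1.5,0,0,0,0, 0,0,0,0,0,0,0, 0,0,0,0,0,0,0]'; python3 - <<'E'
from h import *
g=arm.grab_frame("side"); f=arm.grab_frame("top"); save(g,"s16.png"); save(f,"t16.png")
print(mark(f,234.1,241.2,.01,5),mark(f,178.1,246.1,.01,5),mark(g,280.8,259.9,.01,5))
gotip([.4598,.1457,.010])
E
```

```text
t: 18.95
position: [0.4648, 0.1438, 0.1556]
ee_rot: [-0.001, 1.0, -0.0, 0.004]
wrist_force: [0.2, -0.7, -1.0]
width: 0.016
((np.float64(234.14), np.float64(241.21)), array([0.47492494, 0.01343507, 0.01      ])) ((np.float64(179.09), np.float64(240.59)), array([0.47292733, 0.14410477, 0.01      ])) ((np.float64(280.67), np.float64(261.27)), array([0.45751805, 0.15114054, 0.01      ]))
tip now [0.4623 0.1429 0.0431]
pos [0.4649 0.1433 0.1556] shift cm [0.19 0.28 3.31] turn [-0.001  0.008  0.001] F [-0.5 -0.4 -0.5] w 0.0163 t 19.05
```

View pics/s16.png

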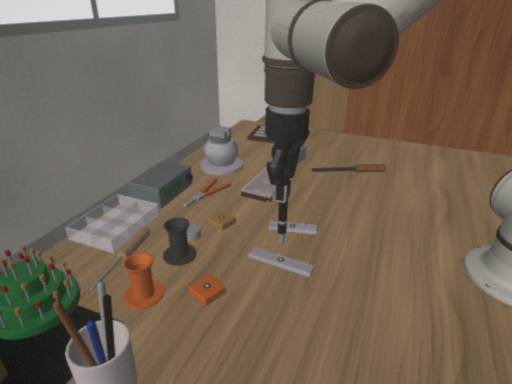

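View pics/t16.png

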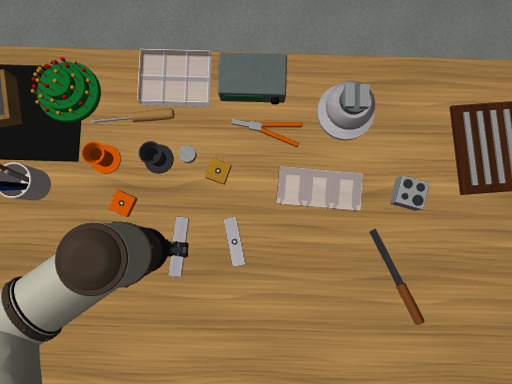

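```bash
python3 -m jog '[0,0.15,0.2,0.8,0,0.008,0, 0,0.1,0.1,0.8,0,0,0, 0,0,0,0.6,0,0,0, 0,0,0,0,0,0,0, 0,0,0,0,0,0,0]'; python3 - <<'E'
from h import *
gotip([.4598,.1457,.010])
g=arm.grab_frame("side"); cv2.imwrite("pics/c17.png",cv2.resize(g["color"][230:290,250:310,::-1],None,fx=10,fy=10,interpolation=cv2.INTER_CUBIC))
f=arm.grab_frame("top")
for p in(f,g):
    C=cloud(p).reshape(-1,3)
    s=(np.abs(C[:,0]-.67)<.04)&(np.abs(C[:,1]-.205)<.04)&(C[:,2]>.077)&(C[:,2]<.084); c=C[s]
    print("rim",s.sum(),[np.round(x,4) for x in cv2.minEnclosingCircle(c[:,:2].astype(np.float32))],c[:,:2].mean(0).round(4), ((c.max(0)+c.min(0))/2).round(4))
E
```

```text
t: 19.55
position: [0.4619, 0.1437, 0.1308]
ee_rot: [0.002, 1.0, -0.001, -0.001]
wrist_force: [-0.1, 0.1, -0.1]
width: 0.0161
tip now [0.4581 0.1432 0.0183]
pos [0.4619 0.1437 0.1308] shift cm [-0.14  0.23  0.83] turn [-0.002 -0.003 -0.004] F [-0.1  0.1 -0.1] w 0.0161 t 19.55
rim 156 [array([0.6695, 0.2052]), np.float64(0.0271)] [0.6714 0.2059] [0.6704 0.2056 0.0805]
rim 155 [array([0.6708, 0.2048]), np.float64(0.0271)] [0.6725 0.2038] [0.6702 0.2053 0.0798]
```

View pics/c17.png

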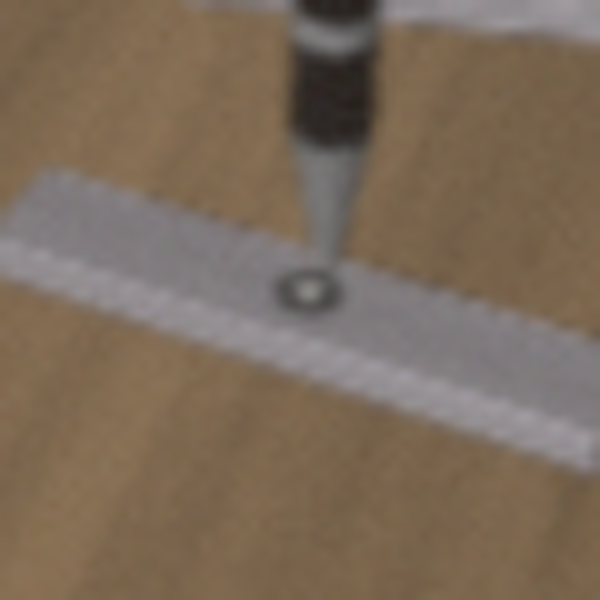

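```bash
python3 -m jog '[0,-0.1,0.25,0.3,0,0,0, 0,0,0.05,0.25,0,0,0, 0,0,0,0.1,0,0,0]'; python3 -m jog '[0,0,0,0.1,0,0,0, 0,0,0,0.1,0,0,0]'; python3 - <<'E'
from h import *
gotip([.4598,.1457,.010])
g=arm.grab_frame("side"); cv2.imwrite("pics/c18.png",cv2.resize(g["color"][230:290,250:310,::-1],None,fx=10,fy=10,interpolation=cv2.INTER_CUBIC))
E
```

```text
t: 19.95
position: [0.4636, 0.1475, 0.1248]
ee_rot: [0.002, 1.0, -0.0, -0.0]
wrist_force: [-0.1, 0.9, -1.4]
width: 0.0166
t: 20.15
position: [0.4641, 0.1477, 0.1234]
ee_rot: [0.001, 1.0, -0.0, 0.0]
wrist_force: [-0.2, -0.4, 7.5]
width: 0.0165
tip now [0.4606 0.1473 0.0109]
pos [0.4641 0.1477 0.1234] shift cm [ 0.08 -0.17  0.09] turn [-0.001  0.    -0.002] F [-0.2 -0.4  7.5] w 0.0165 t 20.15
```

View pics/c18.png

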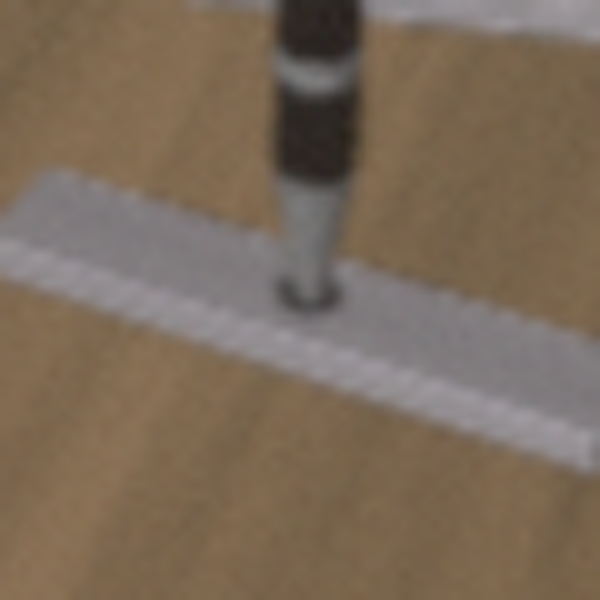

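```bash
python3 -m jog '[0,0,0,0.07,0,0,0, 0,0,0,0.07,0,0,0, 0,0,0,0.07,0,0,0, 0,0,0,0.07,0,0,0]';python3 -m jog '[0,0,0,0.08,0,0,0, 0,0,0,0.08,0,0,0, 0,0,0,0.08,0,0,0, 0,0,0,0.08,0,0,0, 0,0,0,0.08,0,0,0]'
python3 -m jog '[0,0,0,-1,0,0,0, 0,0,0,-2,0,0,0, 0,0,0,-2,0,0,0, 0,0,0,-2,0,0,0, 0,0,0,-2,0,0,0, 0,0,0,-1.5,0,0,0, 0,0,0,0,0,0,0, 0,0,0,0,0,0,0]'; python3 - <<'E'
from h import *
gotip([.6703,.2053,.115])
E
```

```text
t: 20.6
position: [0.4644, 0.1477, 0.1234]
ee_rot: [0.001, 1.0, -0.001, 0.001]
wrist_force: [-2.2, -0.2, 5.4]
width: 0.0163
t: 21.1
position: [0.4644, 0.1477, 0.1233]
ee_rot: [0.0, 1.0, -0.001, 0.001]
wrist_force: [-2.1, -0.5, 7.1]
width: 0.0168
t: 21.9
position: [0.4635, 0.1478, 0.2331]
ee_rot: [0.001, 1.0, 0.0, 0.002]
wrist_force: [-0.2, 0.3, -0.3]
width: 0.0167
tip now [0.4604 0.1476 0.1206]
pos [0.4635 0.1478 0.2331] shift cm [-21.02   5.81   0.63] turn [ 0.001  0.003 -0.001] F [-0.2  0.3 -0.3] w 0.0167 t 21.9
```

```bash
python3 -m jog '[0,-2,0.5,0,0,0,0, 0,-3,0.9,0,0,0,0, 0,-3.5,1,0,0,0,0, 0,-3.5,1,0,0,0,0, 0,-3.5,1,0,0,0,0, 0,-3,0.8,0,0,0,0, 0,-1.5,0.4,0,0,0,0, 0,-0.7,0.1,0,0,0,0, 0,0,0,0,0,0,0, 0,0,0,0,0,0,0]'; python3 - <<'E'
from h import *
gotip([.6703,.2053,.115])
E
python3 tip.py
```

```text
t: 22.9
position: [0.6721, 0.204, 0.2165]
ee_rot: [0.001, 1.0, -0.004, -0.01]
wrist_force: [-0.6, -0.4, -0.9]
width: 0.0161
tip now [0.6664 0.2029 0.1041]
pos [0.6721 0.204  0.2165] shift cm [-0.15  0.15 -1.1 ] turn [-0.007 -0.019 -0.002] F [-0.6 -0.4 -0.9] w 0.0161 t 22.9
TCP [0.6721 0.204  0.2165]
top 111 maxz 0.1399 side med [ 0.0089 -0.0067  0.0523]
side 294 maxz 0.14 side med [0.0082 0.0064 0.0533]
axis in tool at z=.055 [ 2.9 -0.1] slope [ 0.018 -0.01 ] n 272 rms 0.0008
pos [0.6719 0.2041 0.2173] shift cm [  2.81 -14.57   5.88] turn [-0.007 -0.018 -0.002] F [-0.6 -0.   0.1] w 0.0166 t 23.0
```

```bash
python3 -m jog '[0,-0.2,0.2,0,-0.007,-0.019,0, 0,0,0,0,0,0,0, 0,0,0,0,0,0,0]'; python3 - <<'E'
from h import *
gotip([.6703,.2053,.09])
g=arm.grab_frame("side"); cv2.imwrite("pics/c19.png",cv2.resize(g["color"][170:280,120:240,::-1],None,fx=5,fy=5,interpolation=cv2.INTER_CUBIC))
f=arm.grab_frame("top"); cv2.imwrite("pics/c20.png",cv2.resize(f["color"][110:200,90:210,::-1],None,fx=5,fy=5,interpolation=cv2.INTER_CUBIC))
E
```

```text
t: 23.3
position: [0.6727, 0.2062, 0.2193]
ee_rot: [0.0, 1.0, 0.001, 0.002]
wrist_force: [0.6, -0.0, -0.8]
width: 0.0159
tip now [0.6697 0.2061 0.1068]
pos [0.6727 0.2062 0.2193] shift cm [-0.1  -0.06  1.68] turn [ 0.002  0.004 -0.001] F [ 0.6 -0.  -0.8] w 0.0159 t 23.3
```

View pics/c19.png

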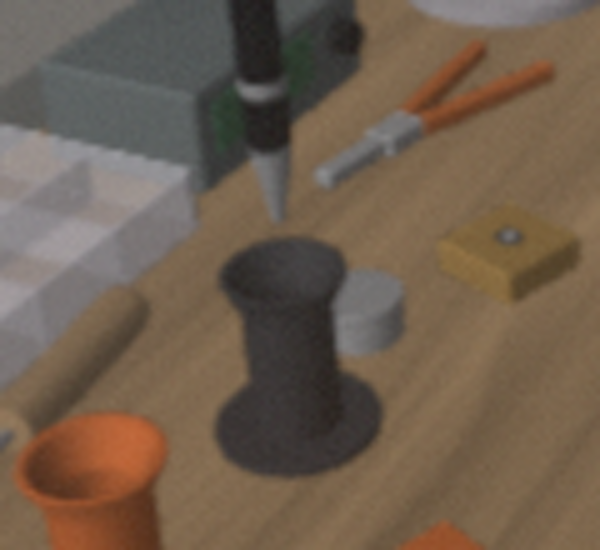

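View pics/c20.png

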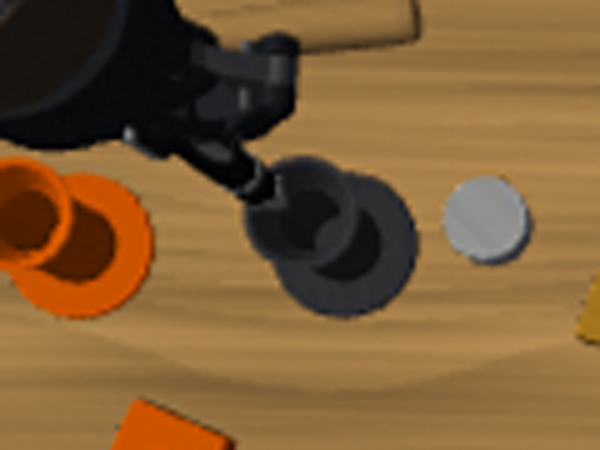

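The tip is above the mouth, at (278,218) in the side crop with the mouth centre near (284,270). I'll lower the probe into the cup.

```bash
python3 -m jog '[0,-0.1,-0.05,0.8,0,0.004,0, 0,0,0,1,0,0,0, 0,0,0,1,0,0,0, 0,0,0,1,0,0,0, 0,0,0,0,0,0,0, 0,0,0,0,0,0,0]'; python3 - <<'E'
from h import *
gotip([.6703,.2053,.008])
g=arm.grab_frame("side"); cv2.imwrite("pics/c21.png",cv2.resize(g["color"][170:280,120:240,::-1],None,fx=5,fy=5,interpolation=cv2.INTER_CUBIC))
E
```

```text
t: 24.0
position: [0.6734, 0.2053, 0.1761]
ee_rot: [0.001, 1.0, 0.0, -0.001]
wrist_force: [1.1, 1.4, 0.5]
width: 0.0166
tip now [0.6696 0.2051 0.0637]
pos [0.6734 0.2053 0.1761] shift cm [-0.06  0.02  5.56] turn [ 0.001 -0.003 -0.001] F [1.1 1.4 0.5] w 0.0166 t 24.0
```

View pics/c21.png

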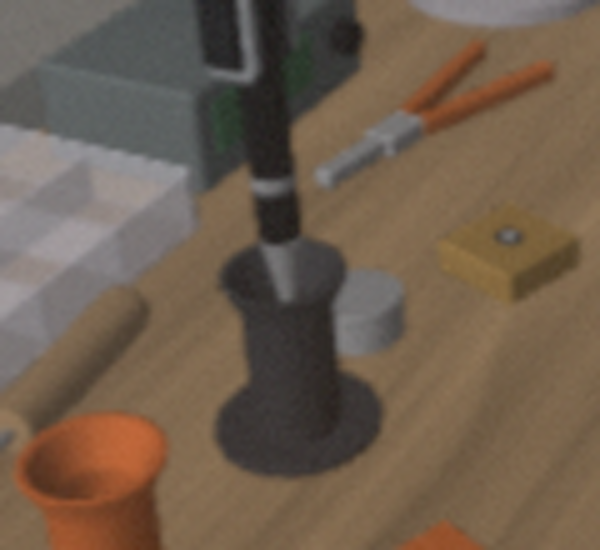

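```bash
python3 -m jog '[0,0,0,1,0,0,0, 0,0,0,1,0,0,0, 0,0,0,1,0,0,0, 0,0,0,0.8,0,0,0, 0,0,0,0.5,0,0,0, 0,0,0,0.2,0,0,0]'; python3 -m jog '[0,0,0,0.2,0,0,0, 0,0,0,0.15,0,0,0, 0,0,0,0.1,0,0,0]'
```

```text
t: 24.65
position: [0.6733, 0.2056, 0.1275]
ee_rot: [0.001, 1.0, 0.001, -0.001]
wrist_force: [0.2, -0.1, -0.5]
width: 0.016
t: 24.95
position: [0.6736, 0.2056, 0.1228]
ee_rot: [0.001, 1.0, 0.001, -0.001]
wrist_force: [0.7, 0.0, -0.1]
width: 0.0164
```

```bash
python3 -m jog '[0,0,0,0.15,0,0,0, 0,0,0,0.1,0,0,0]'; python3 -m jog '[0,0,0,0.1,0,0,0, 0,0,0,0.1,0,0,0]'
```

```text
t: 25.15
position: [0.6739, 0.2058, 0.1208]
ee_rot: [0.001, 1.0, 0.001, -0.0]
wrist_force: [0.6, 0.9, -1.0]
width: 0.0162
t: 25.35
position: [0.6743, 0.2059, 0.1196]
ee_rot: [0.001, 1.0, 0.001, 0.0]
wrist_force: [-1.2, -0.2, 2.9]
width: 0.0162
```

```bash
python3 -m jog '[30,0,0,0,0,0,0, 40,0,0,0,0,0,0, 60,0,0,0,0,0,0, 80,0,0,0,0,0,0, 100,0,0,0,0,0,0, 100,0,0,0,0,0,0, 100,0,0,0,0,0,0]'; python3 - <<'E'
import probe; probe.fit()
E
```

```text
t: 26.05
position: [0.6746, 0.206, 0.12]
ee_rot: [0.0, 1.0, 0.001, 0.001]
wrist_force: [-0.8, -0.1, 0.3]
width: 0.0853
cap [0.6613 0.16   0.1788] 64
cap [0.6719 0.1853 0.1765] 569
at z=.13 [0.6737 0.218 ] axis [-0.016  -0.862   0.5066] rms 0.0142
```

Fingers are open, but the fit picked up finger points. I'll lift straight up and look again.

```bash
python3 -m jog '[100,0,0,-1,0,0,0, 100,0,0,-2,0,0,0, 100,0,0,-2,0,0,0, 100,0,0,-2,0,0,0, 100,0,0,-2,0,0,0, 100,0,0,-1.5,0,0,0, 100,0,0,0,0,0,0, 100,0,0,0,0,0,0]'; python3 - <<'E'
import probe; from h import *
f,g,q=probe.fit(); print((q[:2]+q[2:]*(.006-.13)).round(4))
cv2.imwrite("pics/c22.png",cv2.resize(g["color"][130:280,90:290,::-1],None,fx=4,fy=4)); go([.47,.01,.2])
E
```

```text
t: 26.95
position: [0.6747, 0.2055, 0.2335]
ee_rot: [0.0, 1.0, 0.002, 0.002]
wrist_force: [-0.3, 0.7, -0.5]
width: 0.0854
cap [0.679  0.2148 0.1759] 198
cap [0.6787 0.2174 0.1758] 360
at z=.13 [0.678  0.2124] axis [0.0546 0.058  0.9968] rms 0.0017
[0.6712 0.2051]
pos [0.6747 0.2054 0.233 ] shift cm [ 20.47 -19.56   3.17] turn [ 0.002  0.004 -0.001] F [ 0.   0.1 -0. ] w 0.0853 t 27.05
```

View pics/c22.png

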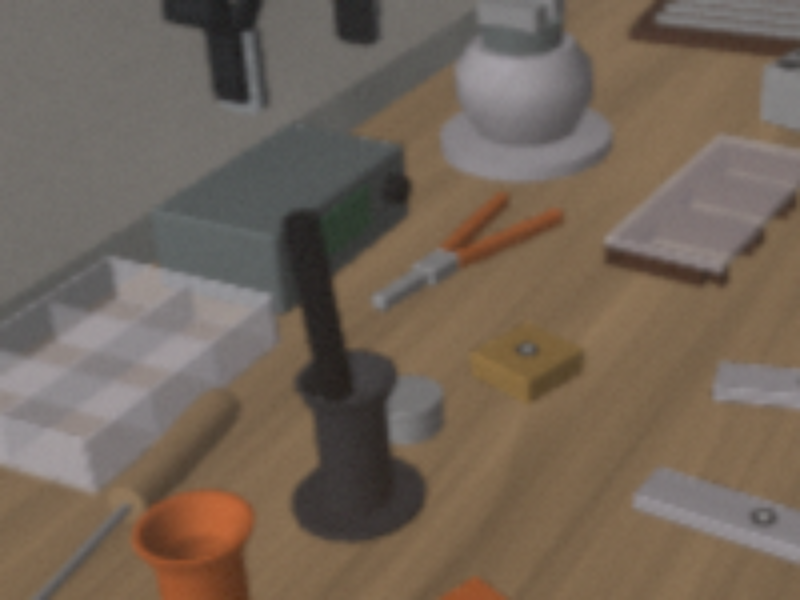

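The probe stands in the cup, leaning 0.08 rad with its tip near the centre. Next I'll measure the middle bar and the rack.

```bash
cat > bars.py <<'E'
from h import *
def quad(p,name,z,idx=0,m=None):
    r=arm.masks_of(p,name)
    if not r: print(name,"none"); return
    m=r[idx]["region"].astype(np.uint8); cs,_=cv2.findContours(m,cv2.RETR_EXTERNAL,cv2.CHAIN_APPROX_NONE)
    c=max(cs,key=cv2.contourArea)[:,0].astype(float)
    w=np.array([px2w(p,u,v,z=z)[:2] for u,v in c]); rc=cv2.minAreaRect((w*1000).astype(np.float32))
    b=cv2.boxPoints(rc); e=[b[1]-b[0],b[2]-b[1]]; l=e[0] if np.linalg.norm(e[0])>np.linalg.norm(e[1]) else e[1]
    a=np.arctan2(l[1],l[0]); a=(a+np.pi/2)%np.pi-np.pi/2
    print(name,round(r[idx]["score"],2),"c",np.round(rc[0],1),"sz",np.round(sorted(rc[1]),1),"long axis deg",np.degrees(a).round(2)); return rc,a
if __name__=="__main__":
    f=arm.grab_frame("top")
    quad(f,"bar_middle",.01); quad(f,"bar_long",.01); quad(f,"rack",.022)
    C=cloud(f).reshape(-1,3)
    for n,(x0,x1,y0,y1,z0,z1) in dict(mid=(.39,.56,-.04,.07,.006,.015),long=(.37,.55,.1,.19,.006,.015),rack=(.52,.7,-.32,-.06,.015,.028)).items():
        s=(C[:,0]>x0)&(C[:,0]<x1)&(C[:,1]>y0)&(C[:,1]<y1)&(C[:,2]>z0)&(C[:,2]<z1)
        rc=cv2.minAreaRect((C[s][:,:2]*1000).astype(np.float32)); print(n,s.sum(),np.round(rc[0],1),np.round(rc[1],1),round(rc[2],2))
        mm=C[s][:,:2]; c=mm.mean(0); ev=np.linalg.svd(mm-c,full_matrices=False)[2][0]; print("  pca",c.round(4),np.degrees(np.arctan2(ev[1],ev[0])).round(2))
    print(mark(f,234.1,241.2,.01,5)[1],mark(f,178.1,246.1,.01,5)[1])
E
python3 bars.py
```

```text
bar_middle 0.82 c [475.7  13.7] sz [ 31.4 114.9] long axis deg 13.03
bar_long 0.87 c [460.2 145.1] sz [ 31.4 139.5] long axis deg -4.46
rack 0.81 c [ 606.3 -185.2] sz [ 90.4 200.2] long axis deg 86.32
mid 612 [476.3  -4.3] [119.3  71.6] 9.33
  pca [0.4749 0.0137] -167.37
long 755 [460.2 145.7] [ 30.3 139.4] 84.95
  pca [0.4596 0.1457] 175.02
rack 3162 [ 606.9 -186. ] [200.5  90.6] 86.36
  pca [ 0.6063 -0.1856] -93.56
[0.4748583  0.01343252 0.01      ] [0.45977792 0.14574995 0.01      ]
```

```bash
python3 -m jog '[100,1.5,-1.2,0,0,0,0, 80,3,-2.5,0,0,0,0, 55,3.5,-3,0.5,0,0,0, 55,3.5,-3,1,0,0,0, 55,3.5,-3,1.5,0,0,0, 55,3.5,-3,2,0,0,0, 55,3,-2.5,2,0,0,0, 55,1.5,-1.3,1.5,0,0,0, 55,0.5,-0.4,1,0,0,0.1, 55,0,0,0,0,0,0.1]'; python3 - <<'E'
from h import *
go([.4359,.0046,.05],.2234)
E
```

```text
t: 28.25
position: [0.4276, -0.001, 0.1277]
ee_rot: [0.103, 0.995, -0.001, -0.003]
wrist_force: [-0.5, 0.1, 0.3]
width: 0.0469
pos [ 0.4276 -0.001   0.1277] shift cm [-0.74  0.74  7.76] turn [-0.002 -0.005 -0.431] F [-0.5  0.1  0.3] w 0.0469 t 28.25
```

```bash
python3 -m jog '[55,0,0,1.5,0,0,-0.11, 55,0,0,1.5,0,0,-0.11, 55,0,0,1.5,0,0,-0.11, 55,0,0,1.5,0,0,-0.1, 55,0,0,0.5,0,0,0, 55,0,0,0,0,0,0]'; python3 - <<'E'
from h import *
go([.4359,.0046,.025],.2234)
f=arm.grab_frame("top"); save(f,"t23.png")
E
python3 bars.py
```

```text
t: 28.85
position: [0.4266, -0.0019, 0.0603]
ee_rot: [-0.117, 0.993, -0.001, -0.003]
wrist_force: [0.4, 1.0, -0.5]
width: 0.047
pos [ 0.4266 -0.0019  0.0603] shift cm [-1.07  0.42  3.52] turn [-0.001 -0.006  0.011] F [ 0.4  1.  -0.5] w 0.047 t 28.85
bar_middle 0.52 c [672.6 209.3] sz [71.6 87.3] long axis deg 47.5
bar_long 0.75 c [466.9 144.8] sz [ 31.  124.6] long axis deg -4.46
rack 0.87 c [ 606.1 -185.2] sz [ 90.8 200.1] long axis deg 86.29
mid 388 [496.8  19.7] [69.4 71.6] 71.28
  pca [0.4953 0.0182] -164.62
long 664 [465.5 146. ] [ 44.7 129.2] 77.22
  pca [0.4677 0.1453] 174.05
rack 3152 [ 606.7 -186. ] [200.6  90.3] 86.42
  pca [ 0.6063 -0.1856] -93.53
[0.47432184 0.01378482 0.01      ] [0.45978347 0.14575067 0.01      ]
```

View pics/t23.png

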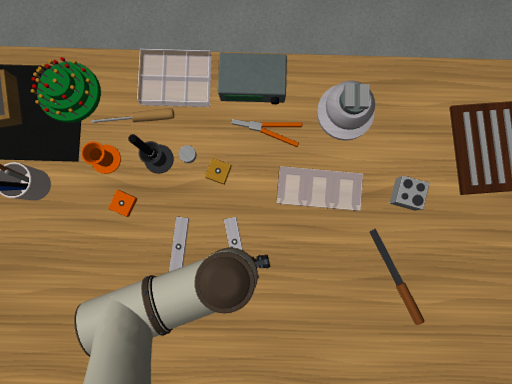

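The middle bar hasn't moved (mark at about (234,241)), and the gripper is above its near end. I'll fine-align and descend.

```bash
python3 -m jog '[55,-0.6,0.25,0.8,0,-0.006,0.01, 55,-0.5,0.2,0.8,0,0,0, 55,0,0,0.5,0,0,0, 55,0,0,0,0,0,0]'; python3 - <<'E'
from h import *
go([.4359,.0046,.005],.2234)
g=arm.grab_frame("side"); cv2.imwrite("pics/c24.png",cv2.resize(g["color"][170:270,260:380,::-1],None,fx=5,fy=5,interpolation=cv2.INTER_CUBIC))
E
```

```text
t: 29.5
position: [0.4391, 0.0064, 0.0398]
ee_rot: [-0.112, 0.994, 0.0, 0.004]
wrist_force: [0.4, -0.2, 0.4]
width: 0.0472
pos [0.4391 0.0064 0.0398] shift cm [ 0.38 -0.1   3.47] turn [-0.     0.007  0.001] F [ 0.4 -0.2  0.4] w 0.0472 t 29.5
```

View pics/c24.png

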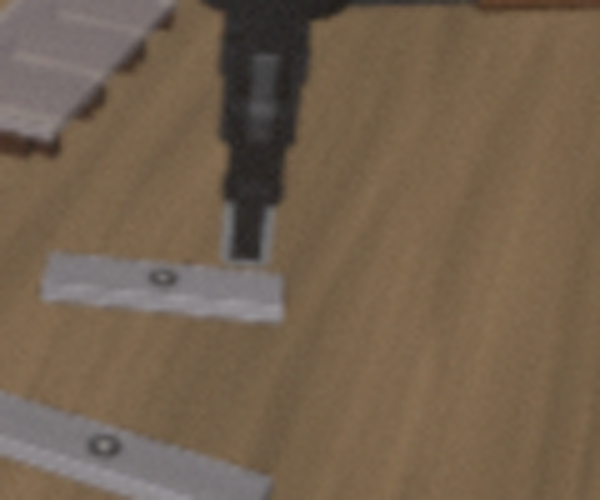

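```bash
python3 -m jog '[55,0.3,-0.1,0.7,0,0.006,0, 55,0,0,0.7,0,0,0, 55,0,0,0.6,0,0,0, 55,0,0,0.4,0,0,0, 55,0,0,0,0,0,0]'; python3 - <<'E'
from h import *
go([.4359,.0046,.002],.2234)
g=arm.grab_frame("side"); cv2.imwrite("pics/c25.png",cv2.resize(g["color"][170:270,260:380,::-1],None,fx=5,fy=5,interpolation=cv2.INTER_CUBIC))
E
```

```text
t: 30.05
position: [0.4361, 0.0044, 0.0137]
ee_rot: [-0.112, 0.994, -0.0, 0.0]
wrist_force: [-0.4, -0.3, -0.1]
width: 0.0471
pos [0.4361 0.0044 0.0137] shift cm [0.02 0.02 1.17] turn [-0.     0.001  0.001] F [-0.4 -0.3 -0.1] w 0.0471 t 30.05
```

View pics/c25.png

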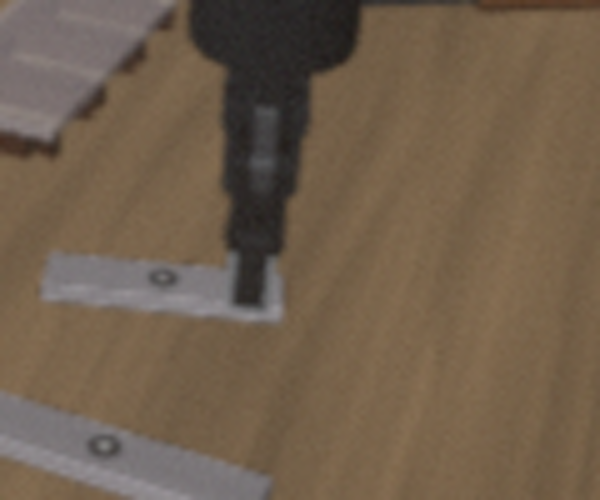

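```bash
python3 -m jog '[55,0,0,0.5,0,0,0, 55,0,0,0.4,0,0,0, 55,0,0,0.2,0,0,0, 55,0,0,0.1,0,0,0]'; python3 -m jog '[55,0,0,0.2,0,0,0, 55,0,0,0.1,0,0,0]'
```

```text
t: 30.5
position: [0.4368, 0.0047, 0.0014]
ee_rot: [-0.112, 0.994, 0.0, 0.001]
wrist_force: [0.4, -0.2, -0.2]
width: 0.047
t: 30.7
position: [0.437, 0.0047, -0.0018]
ee_rot: [-0.112, 0.994, 0.0, 0.001]
wrist_force: [0.7, -0.6, 0.6]
width: 0.0467
```

```bash
python3 -m jog '[55,0,0,-0.15,0,0,0, 30,0,0,0,0,0,0, 10,0,0,0,0,0,0, 10,0,0,0,0,0,0, 10,0,0,0,0,0,0, 10,0,0,0,0,0,0, 10,0,0,0,0,0,0]' 100; python3 - <<'E'
from h import *
go([.4359,.0046,.002],.2234)
g=arm.grab_frame("side"); cv2.imwrite("pics/c26.png",cv2.resize(g["color"][170:270,260:380,::-1],None,fx=5,fy=5,interpolation=cv2.INTER_CUBIC))
print(mark(g,292.6,225.6,.01,4))
E
```

```text
t: 31.4
position: [0.437, 0.0047, 0.0003]
ee_rot: [-0.112, 0.994, 0.0, 0.002]
wrist_force: [-0.1, 0.4, 1.5]
width: 0.0269
pos [4.37e-01 4.70e-03 3.00e-04] shift cm [ 0.11  0.02 -0.17] turn [-0.     0.003  0.   ] F [-0.1  0.4  1.5] w 0.0269 t 31.4
((np.float64(292.23), np.float64(225.97)), array([0.47453605, 0.01393699, 0.01      ]))
```

View pics/c26.png

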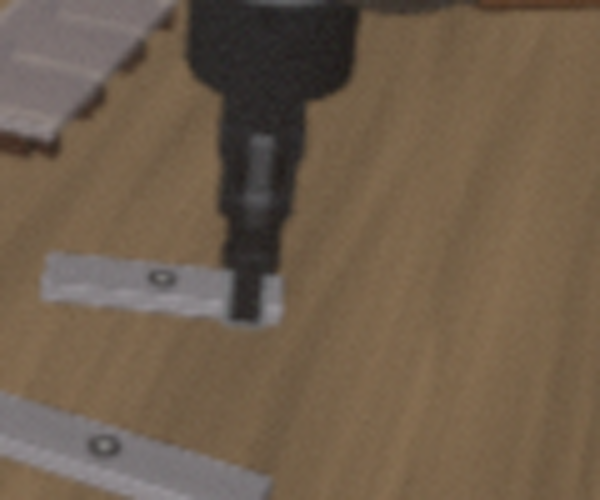

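```bash
python3 -m jog '[10,0,0,-0.25,0,0,0, 10,0,0,0,0,0,0.07, 10,0,0,0,0,0,0.09, 10,0,0,0,0,0,0.09, 10,0,0,0,0,0,0.05, 10,0,0,0,0,0,0]'; python3 - <<'E'
from h import *
go([.4504,-.1756,.003],-.0637)
g=arm.grab_frame("side"); cv2.imwrite("pics/c27.png",cv2.resize(g["color"][170:270,260:380,::-1],None,fx=5,fy=5,interpolation=cv2.INTER_CUBIC))
E
```

```text
t: 32.05
position: [0.4331, 0.0036, 0.0013]
ee_rot: [0.045, 0.999, -0.001, -0.003]
wrist_force: [0.2, 0.2, -3.0]
width: 0.0269
pos [0.4331 0.0036 0.0013] shift cm [ -3.32 -17.69  -0.15] turn [-0.002 -0.005 -0.025] F [ 0.2  0.2 -3. ] w 0.0269 t 32.05
```

View pics/c27.png

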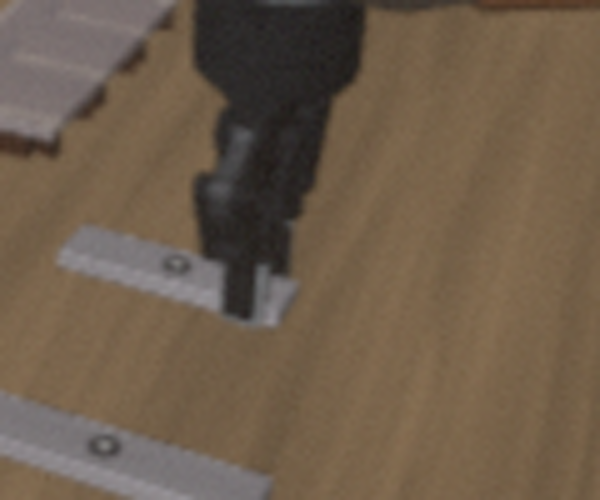

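```bash
python3 -m jog '[10,-0.2,-1,-0.1,0,0,-0.02, 10,-0.4,-2.2,0,0,0,0, 10,-0.5,-2.8,0,0,0,0, 10,-0.6,-3,0,0,0,0, 10,-0.6,-3,0,0,0,0, 10,-0.5,-2.6,0,0,0,0, 10,-0.3,-1.5,0,0,0,0, 10,-0.1,-0.5,0,0,0,0, 10,0,0,0,0,0,0, 10,0,0,0,0,0,0]'; python3 - <<'E'
from h import *
go([.4504,-.1756,.003],-.0637)
f=arm.grab_frame("top"); save(f,"t28.png")
g=arm.grab_frame("side"); save(g,"s28.png")
E
```

```text
t: 33.1
position: [0.4535, -0.1692, 0.0015]
ee_rot: [0.026, 1.0, -0.001, -0.005]
wrist_force: [-0.3, -0.2, -2.3]
width: 0.027
pos [ 0.4535 -0.1692  0.0015] shift cm [ 0.28 -0.66 -0.15] turn [-0.002 -0.01   0.011] F [-0.3 -0.2 -2.3] w 0.027 t 33.1
```

View pics/t28.png

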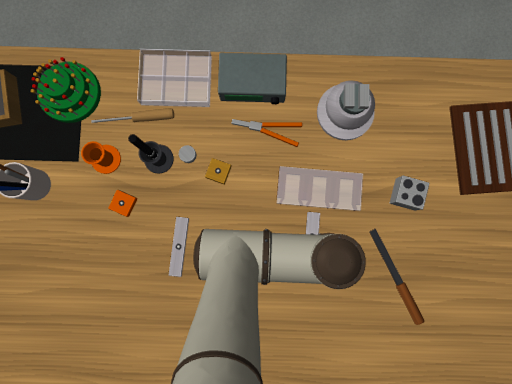

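View pics/s28.png

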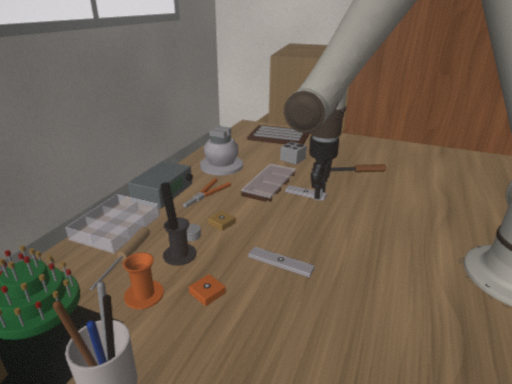

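```bash
python3 -m jog '[10,0.2,-0.4,0,0,-0.01,0.011, 10,0,-0.3,0,0,0,0, 10,0,0,0,0,0,0, 10,0,0,0,0,0,0]'; cat > ins.py <<'E'
from h import *
import sys
RC=np.array([.6065,-.1856]); a=-.0637; XR=np.array([np.cos(a),np.sin(a)]); YR=np.array([-XR[1],XR[0]])
def rk(p): d=np.array(p)[:2]-RC; return (np.array([d@XR,d@YR])*1000).round(1)
if __name__=="__main__":
    s=arm.read_state(); print("TCP",s["position"].round(4),"rack frame mm",rk(s["position"]),"yaw-err",(R.from_quat(s["ee_rot"])*R.from_matrix(np.diag([-1.,1,-1])).inv()).as_euler("zyx")[0].round(4)-a,"F",s["wrist_force"].round(1))
    f=arm.grab_frame("top")
    C=cloud(f); col=f["color"].astype(int)
    # visible top of bar pixels between x rack -140..-47
    d=C[...,:2]-RC; X=d@XR; Y=d@YR
    yc=float(sys.argv[1])/1000
    m=(X>-.16)&(X<-.047)&(np.abs(Y-yc)<.03)&(C[...,2]>.004)&(C[...,2]<.02)&(col.min(2)>100)
    vv,uu=np.where(m); w=np.array([rk(px2w(f,u,v,z=.011)) for u,v in zip(uu,vv)])
    if len(w):
        print("n",len(w),"x range",w[:,0].min(),w[:,0].max())
        for lo in range(-160,-40,12):
            q=w[(w[:,0]>=lo)&(w[:,0]<lo+12)]
            if len(q)>4: print(lo,len(q),"y mid",((q[:,1].max()+q[:,1].min())/2).round(1),"y width",(q[:,1].max()-q[:,1].min()).round(1),"mean",q[:,1].mean().round(1))
    n=sys.argv[2]; cv2.imwrite("pics/%s.png"%n,cv2.resize(f["color"][160:270,260:370,::-1],None,fx=5,fy=5,interpolation=cv2.INTER_CUBIC))
E
python3 ins.py 0 c29
```

```text
t: 33.6
position: [0.4498, -0.1744, 0.0012]
ee_rot: [0.03, 1.0, -0.001, -0.001]
wrist_force: [-0.1, -0.5, -3.2]
width: 0.0269
TCP [ 0.4498 -0.1744  0.0012] rack frame mm [-157.1    1.2] yaw-err 0.0033000000000000043 F [-0.1 -0.5 -3.2]
n 297 x range -118.3 -60.8
-124 24 y mid 2.4 y width 28.8 mean 4.3
-112 66 y mid 3.0 y width 29.3 mean 3.0
-100 61 y mid 3.6 y width 28.6 mean 3.1
-88 66 y mid 2.5 y width 29.4 mean 2.5
-76 63 y mid 3.2 y width 29.1 mean 3.0
-64 17 y mid 2.8 y width 26.4 mean 1.3
```

View pics/c29.png

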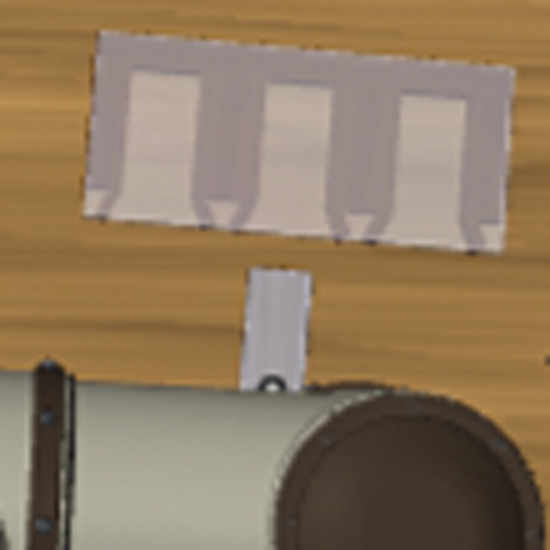

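```bash
python3 -m jog '[10,-0.4,-0.3,0,0,0,-0.003, 10,-0.8,0,0,0,0,0, 10,-0.8,0,0,0,0,0, 10,-0.6,0,0,0,0,0, 10,0,0,0,0,0,0]'; python3 ins.py 0 c30
```

```text
t: 34.15
position: [0.4779, -0.1793, 0.0011]
ee_rot: [0.028, 1.0, -0.001, -0.001]
wrist_force: [0.4, 0.2, -3.3]
width: 0.0269
TCP [ 0.4779 -0.1793  0.0011] rack frame mm [-128.8   -1.9] yaw-err 0.006800000000000007 F [ 0.4  0.2 -3.3]
n 158 x range -77.0 -47.1
-88 5 y mid 3.0 y width 9.5 mean 3.0
-76 61 y mid 0.7 y width 28.7 mean 0.1
-64 65 y mid -0.3 y width 29.4 mean -0.2
-52 27 y mid 0.2 y width 28.9 mean 0.1
```

View pics/c30.png

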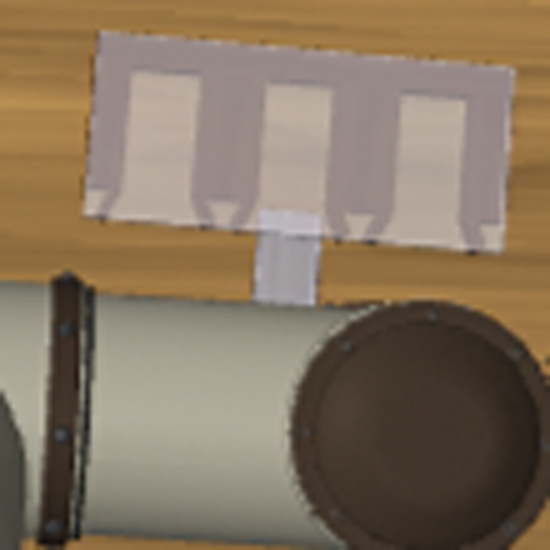

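```bash
python3 -m jog '[10,-0.6,-0.1,0,0,0,0, 10,-0.8,0,0,0,0,0, 10,-0.6,0,0,0,0,0]'; python3 ins.py 0 c31|head -1;  python3 -m jog '[10,-0.8,0,0,0,0,0, 10,-0.8,0,0,0,0,0, 10,-0.6,0,0,0,0,0]'; python3 ins.py 0 c31
```

```text
t: 34.5
position: [0.497, -0.1814, 0.0008]
ee_rot: [0.029, 1.0, -0.001, -0.003]
wrist_force: [-1.4, -0.3, -3.0]
width: 0.0267
TCP [ 0.497  -0.1814  0.0008] rack frame mm [-109.5   -2.8] yaw-err 0.006300000000000007 F [-1.4 -0.3 -3. ]
t: 34.85
position: [0.5213, -0.1828, 0.0007]
ee_rot: [0.029, 1.0, -0.001, -0.003]
wrist_force: [-1.4, 0.4, -2.3]
width: 0.0269
TCP [ 0.5213 -0.1828  0.0007] rack frame mm [-85.2  -2.7] yaw-err 0.006600000000000009 F [-1.4  0.4 -2.3]
```

View pics/c31.png

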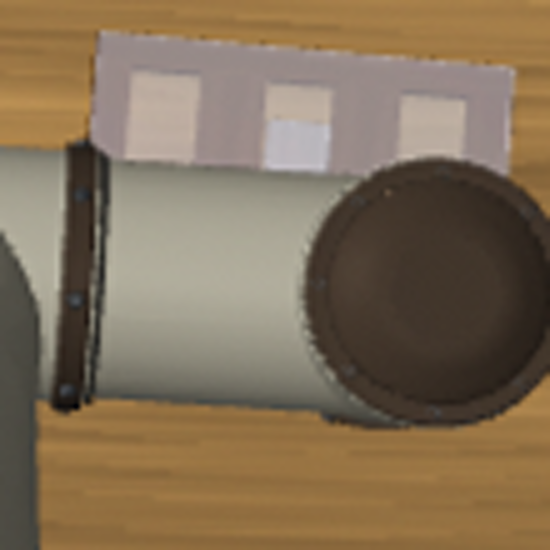

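```bash
python3 -m jog '[10,-0.5,0,0,0,0,0, 10,-0.5,0,0,0,0,0, 10,-0.3,0,0,0,0,0]'; python3 -m jog '[10,-0.2,0,0,0,0,0, 10,-0.2,0,0,0,0,0]';python3 -m jog '[10,-0.15,0,0,0,0,0, 10,-0.15,0,0,0,0,0]'; python3 ins.py 0 c32
```

```text
t: 35.2
position: [0.5364, -0.1837, 0.0006]
ee_rot: [0.028, 1.0, -0.001, -0.002]
wrist_force: [-2.1, 0.9, -1.7]
width: 0.0266
t: 35.4
position: [0.54, -0.1839, 0.0004]
ee_rot: [0.028, 1.0, -0.001, -0.003]
wrist_force: [-4.0, 0.2, -0.1]
width: 0.0265
t: 35.6
position: [0.54, -0.1839, 0.0004]
ee_rot: [0.029, 1.0, -0.001, -0.006]
wrist_force: [-6.2, 0.7, 2.0]
width: 0.027
TCP [ 5.400e-01 -1.839e-01  4.000e-04] rack frame mm [-66.5  -2.5] yaw-err 0.006300000000000007 F [-6.2  0.7  2. ]
```

View pics/c32.png

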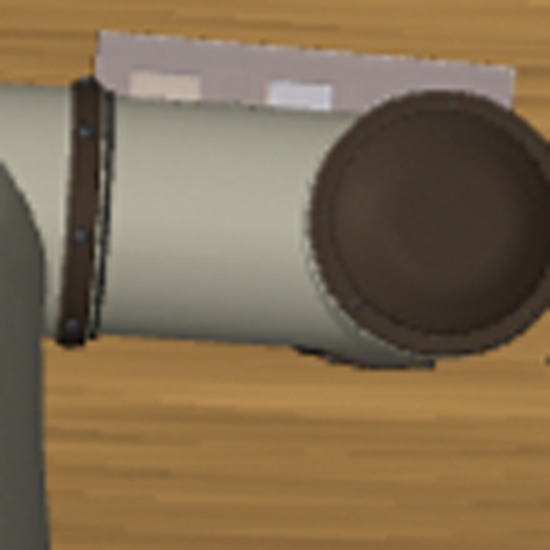

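The bar is home: it stopped at the stop with 6 N, at the expected TCP position. I'll let go and retreat.

```bash
python3 -m jog '[10,0,0,0.05,0,0,0, 55,0,0,-0.1,0,0,0, 55,0,0,0,0,0,0, 55,0,0,0,0,0,0, 55,0,0,0,0,0,0, 55,0,0,-1,0,0,0, 55,0,0,-2,0,0,0, 55,0,0,-2,0,0,0, 55,0,0,-2,0,0,0, 55,0,0,0,0,0,0]'; python3 - <<'E'
from h import *
go([.4100,.1501,.06],-.0865)
E
```

```text
t: 36.65
position: [0.5465, -0.1844, 0.0777]
ee_rot: [0.027, 1.0, -0.002, 0.0]
wrist_force: [-0.5, -0.5, -0.6]
width: 0.0472
pos [ 0.5465 -0.1844  0.0777] shift cm [15.47 32.65  1.65] turn [-0.004  0.     0.031] F [-0.5 -0.5 -0.6] w 0.0472 t 36.65
```

```bash
python3 -m jog '[55,1,2,0,0,0,0.01, 55,1.8,3.8,0,0,0,0.01, 55,1.9,4,0,0,0,0, 55,1.9,4,0,0,0,0, 55,1.9,4,0,0,0,0, 55,1.9,4,0,0,0,0, 55,1.9,4,0,0,0,0, 55,1.7,3.6,0,0,0,0, 55,0.9,2,0,0,0,0, 55,0,0,0,0,0,0]'; python3 - <<'E'
from h import *
f=arm.grab_frame("top"); save(f,"t33.png")
go([.4080,.1501,.045],-.0846)
E
python3 bars.py
```

```text
t: 37.65
position: [0.4194, 0.1508, 0.0768]
ee_rot: [0.04, 0.999, -0.001, 0.004]
wrist_force: [-0.2, 0.6, 0.4]
width: 0.047
pos [0.4195 0.1497 0.0767] shift cm [ 1.17 -0.05  3.16] turn [-0.002  0.008  0.004] F [-0.9  0.2 -0.2] w 0.0469 t 37.7
bar_middle 0.64 c [ 607.8 -186.4] sz [ 94.1 204. ] long axis deg 85.91
bar_long 0.87 c [475.4 143.7] sz [ 33.8 109.3] long axis deg -5.7
rack 0.72 c [ 606.6 -185.2] sz [ 90.5 200.5] long axis deg 86.47
mid 0 [0. 0.] [0. 0.] 0.0bars.py:18: RuntimeWarning: Mean of empty slice.
  mm=C[s][:,:2]; c=mm.mean(0); ev=np.linalg.svd(mm-c,full_matrices=False)[2][0]; print("  pca",c.round(4),np.degrees(np.arctan2(ev[1],ev[0])).round(2))
  ret = um.true_divide(
Traceback (most recent call last):
  File "bars.py", line 18, in <module>
    mm=C[s][:,:2]; c=mm.mean(0); ev=np.linalg.svd(mm-c,full_matrices=False)[2][0]; print("  pca",c.round(4),np.degrees(np.arctan2(ev[1],ev[0])).round(2))
                                    ~~~~~~~~~~~~~~~~~~~~~~~~~~~~~~~~~~~~~~~~~~^^^
IndexError: index 0 is out of bounds for axis 0 with size 0
```

View pics/t33.png

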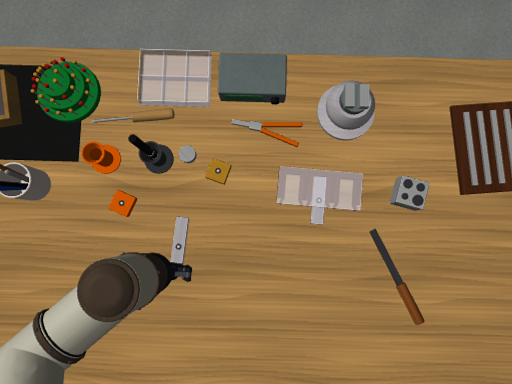

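The middle bar sits in the centre slot, sticking out to about (318,223). The long bar is unmoved, with its mark at (178,246). I'll grasp its near end.

```bash
python3 -m jog '[55,0.6,0,0.8,0,0.008,0.004, 55,0.6,0,0.8,0,0,0, 55,0,0,0.8,0,0,0, 55,0,0,0.8,0,0,0, 55,0,0,0.6,0,0,0, 55,0,0,0,0,0,0]'; python3 - <<'E'
from h import *
f=arm.grab_frame("top"); print(mark(f,178.1,246.1,.01,5))
go([.4080,.1501,.0],-.0846)
g=arm.grab_frame("side"); cv2.imwrite("pics/c34.png",cv2.resize(g["color"][200:300,230:350,::-1],None,fx=5,fy=5,interpolation=cv2.INTER_CUBIC))
E
```

```text
t: 38.5
position: [0.407, 0.1451, 0.0341]
ee_rot: [0.048, 0.999, -0.002, -0.002]
wrist_force: [0.4, -0.6, -0.2]
width: 0.047
((np.float64(178.13), np.float64(246.15)), array([0.45978387, 0.1457553 , 0.01      ]))
pos [0.4072 0.1453 0.0345] shift cm [-0.04  0.5   3.44] turn [-0.004 -0.003 -0.011] F [ 0.4 -1.2  0.5] w 0.0476 t 38.55
```

View pics/c34.png

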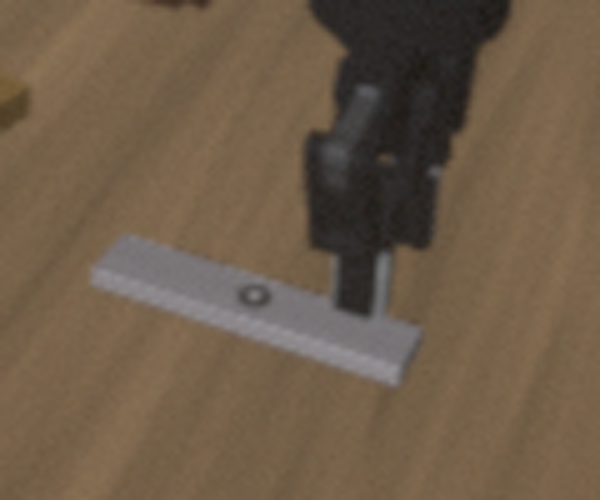

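Still 5 mm off in y; I'll correct at this height before descending.

```bash
python3 -m jog '[55,0,0.4,0,0,0,-0.011, 55,0,0.1,0.6,0,0,0, 55,0,0,0.6,0,0,0, 55,0,0,0,0,0,0]'; python3 - <<'E'
from h import *
go([.4080,.1501,.0],-.0846)
E
```

```text
t: 39.0
position: [0.4089, 0.1519, 0.0228]
ee_rot: [0.042, 0.999, -0.001, -0.0]
wrist_force: [-0.1, -0.6, 0.0]
width: 0.0471
pos [0.4089 0.1519 0.0228] shift cm [ 0.08 -0.18  2.28] turn [-0.001  0.     0.002] F [-0.1 -0.6  0. ] w 0.0471 t 39.0
```

```bash
python3 -m jog '[55,0.05,-0.15,0.4,0,0,0, 55,0,0,0.6,0,0,0, 55,0,0,0.6,0,0,0, 55,0,0,0.4,0,0,0, 55,0,0,0.1,0,0,0]'; python3 - <<'E'
from h import *
go([.4080,.1501,.0],-.0846)
g=arm.grab_frame("side"); cv2.imwrite("pics/c35.png",cv2.resize(g["color"][200:300,230:350,::-1],None,fx=5,fy=5,interpolation=cv2.INTER_CUBIC))
E
```

```text
t: 39.5
position: [0.4081, 0.1501, -0.0002]
ee_rot: [0.042, 0.999, -0.001, -0.0]
wrist_force: [-1.1, -0.7, -0.8]
width: 0.0469
pos [ 4.081e-01  1.501e-01 -2.000e-04] shift cm [ 0.01 -0.   -0.02] turn [-0.002 -0.     0.001] F [-1.1 -0.7 -0.8] w 0.0469 t 39.5
```

View pics/c35.png

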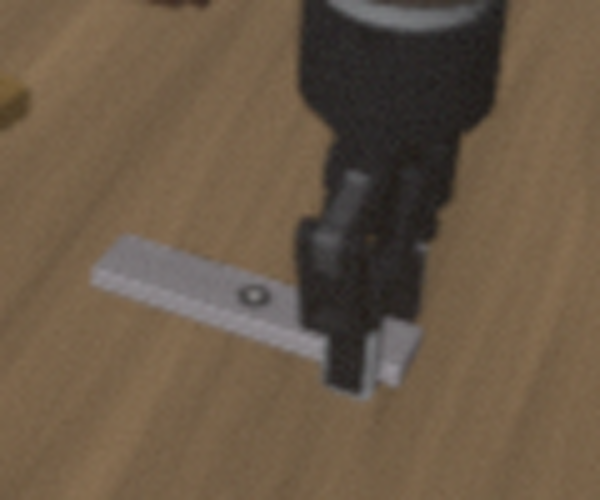

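```bash
python3 -m jog '[30,0,0,0,0,0,0, 10,0,0,0,0,0,0, 10,0,0,0,0,0,0, 10,0,0,0,0,0,0, 10,0,0,0,0,0,0, 10,0,0,-0.25,0,0,0, 10,0,0,0,0,0,0]' 100; python3 - <<'E'
from h import *
go([.429,-.111,.002],-.0637)
g=arm.grab_frame("side"); cv2.imwrite("pics/c36.png",cv2.resize(g["color"][200:300,230:350,::-1],None,fx=5,fy=5,interpolation=cv2.INTER_CUBIC))
f=arm.grab_frame("top"); print(mark(f,178.1,246.1,.01,5))
E
```

```text
t: 40.25
position: [0.4072, 0.1494, 0.0024]
ee_rot: [0.042, 0.999, -0.002, -0.001]
wrist_force: [-0.0, 0.6, -3.9]
width: 0.0268
pos [0.4072 0.1494 0.0024] shift cm [ -4.36 -25.76   0.11] turn [-0.003 -0.002 -0.021] F [-0.   0.6 -3.9] w 0.0268 t 40.25
((np.float64(178.03), np.float64(246.44)), array([0.45908148, 0.14597056, 0.01      ]))
```

View pics/c36.png

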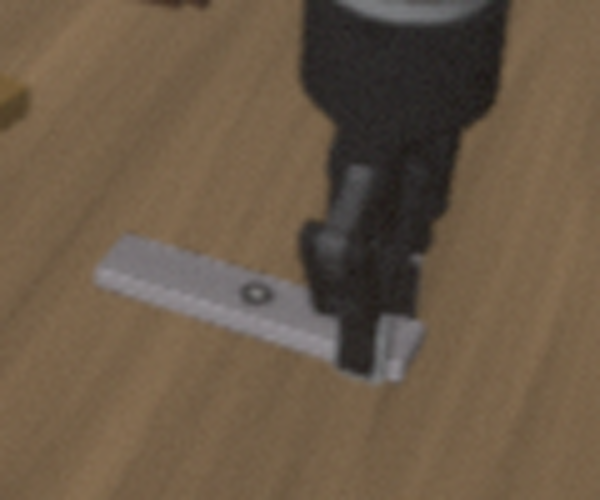

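```bash
python3 -m jog '[10,-0.2,-1.2,0,0,0,-0.02, 10,-0.4,-2.5,0,0,0,0, 10,-0.6,-3.5,0,0,0,0, 10,-0.6,-3.8,0,0,0,0, 10,-0.6,-3.8,0,0,0,0, 10,-0.6,-3.8,0,0,0,0, 10,-0.6,-3.5,0,0,0,0, 10,-0.4,-2.5,0,0,0,0, 10,-0.2,-1,0,0,0,0, 10,0,0,0,0,0,0]'; python3 - <<'E'
from h import *
go([.429,-.111,.002],-.0637)
E
python3 ins.py 65 c37
```

```text
t: 41.35
position: [0.4342, -0.1166, 0.0016]
ee_rot: [0.028, 1.0, -0.002, -0.002]
wrist_force: [1.0, 1.0, -3.8]
width: 0.0268
pos [ 0.4342 -0.1166  0.0016] shift cm [ 0.55  0.53 -0.04] turn [-0.003 -0.005  0.007] F [ 1.   1.  -3.8] w 0.0268 t 41.35
TCP [ 0.4342 -0.1166  0.0016] rack frame mm [-176.4   57.9] yaw-err 0.006900000000000003 F [ 1.   1.  -3.8]
n 434 x range -147.1 -54.5
-148 25 y mid 64.8 y width 19.1 mean 66.9
-136 52 y mid 60.3 y width 28.6 mean 60.0
-124 55 y mid 59.4 y width 29.2 mean 59.3
-112 63 y mid 60.1 y width 29.0 mean 59.9
-100 62 y mid 59.4 y width 28.7 mean 59.8
-88 66 y mid 60.0 y width 29.5 mean 59.8
-76 60 y mid 59.7 y width 27.2 mean 59.8
-64 51 y mid 59.5 y width 29.2 mean 59.5
```

View pics/c37.png

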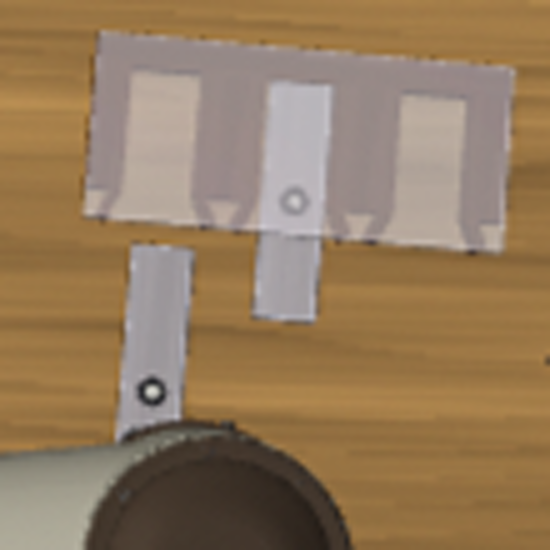

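```bash
python3 -m jog '[10,0,0.45,0,0,0,0.004, 10,0,0.05,0,0,0,0, 10,0,0,0,0,0,0]'; python3 ins.py 65 c38
```

```text
t: 41.7
position: [0.434, -0.1087, 0.0017]
ee_rot: [0.029, 1.0, -0.002, -0.003]
wrist_force: [0.4, -0.6, -3.4]
width: 0.0267
TCP [ 0.434  -0.1087  0.0017] rack frame mm [-177.    65.8] yaw-err 0.005900000000000009 F [ 0.4 -0.6 -3.4]
n 426 x range -143.1 -55.1
-148 22 y mid 69.6 y width 23.7 mean 72.5
-136 55 y mid 67.7 y width 29.2 mean 67.8
-124 54 y mid 66.9 y width 28.8 mean 67.6
-112 63 y mid 67.5 y width 29.2 mean 67.5
-100 61 y mid 67.4 y width 27.1 mean 67.5
-88 66 y mid 67.2 y width 29.5 mean 67.3
-76 60 y mid 67.8 y width 28.7 mean 67.2
-64 45 y mid 67.8 y width 26.7 mean 67.6
```

```bash
python3 -m jog '[10,-0.3,-0.2,0,0,0,0, 10,-0.6,-0.05,0,0,0,0, 10,-0.7,0,0,0,0,0, 10,-0.5,0,0,0,0,0, 10,0,0,0,0,0,0]'; python3 ins.py 65 c39
```

```text
t: 42.25
position: [0.4565, -0.1116, 0.0015]
ee_rot: [0.027, 1.0, -0.002, -0.003]
wrist_force: [0.0, 0.4, -2.9]
width: 0.0271
TCP [ 0.4565 -0.1116  0.0015] rack frame mm [-154.4   64.4] yaw-err 0.008900000000000005 F [ 0.   0.4 -2.9]
n 306 x range -114.6 -47.3
-112 35 y mid 66.6 y width 26.7 mean 68.9
-100 59 y mid 66.2 y width 29.5 mean 66.4
-88 62 y mid 66.8 y width 28.7 mean 66.4
-76 60 y mid 66.1 y width 28.7 mean 66.4
-64 64 y mid 66.6 y width 29.1 mean 66.5
-52 24 y mid 66.4 y width 26.6 mean 66.3
```

View pics/c39.png

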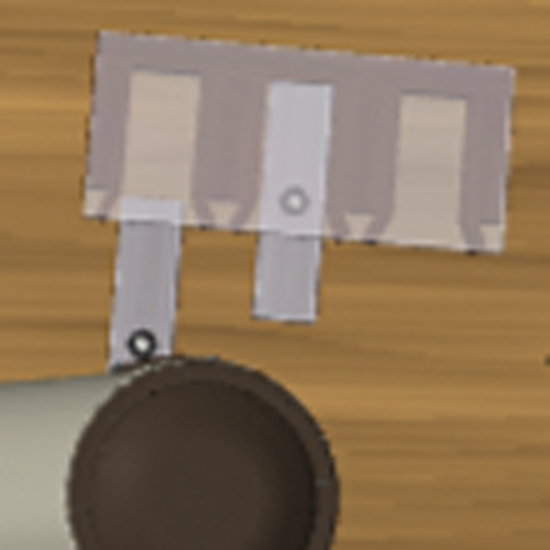

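```bash
python3 -m jog '[10,0,-0.2,0,0,0,-0.005, 10,-0.5,0,0,0,0,0, 10,-0.6,0,0,0,0,0, 10,-0.5,0,0,0,0,0]'; python3 ins.py 65 c40; python3 -m jog '[10,-0.6,0,0,0,0,0, 10,-0.7,0,0,0,0,0, 10,-0.5,0,0,0,0,0]'; python3 ins.py 65 c41
```

```text
t: 42.7
position: [0.4715, -0.1148, 0.0012]
ee_rot: [0.025, 1.0, -0.002, -0.004]
wrist_force: [-0.4, 0.5, -1.7]
width: 0.0266
TCP [ 0.4715 -0.1148  0.0012] rack frame mm [-139.2   62.1] yaw-err 0.013700000000000004 F [-0.4  0.5 -1.7]
n 207 x range -92.9 -47.1
-100 6 y mid 74.9 y width 7.3 mean 76.0
-88 49 y mid 64.8 y width 28.9 mean 65.5
-76 60 y mid 64.7 y width 27.2 mean 64.6
-64 66 y mid 64.5 y width 29.6 mean 64.6
-52 26 y mid 65.1 y width 28.8 mean 64.9
t: 43.05
position: [0.4916, -0.1158, 0.0011]
ee_rot: [0.025, 1.0, -0.002, -0.004]
wrist_force: [-1.7, 0.2, -3.0]
width: 0.0273
TCP [ 0.4916 -0.1158  0.0011] rack frame mm [-119.1   62.3] yaw-err 0.013700000000000004 F [-1.7  0.2 -3. ]
n 68 x range -64.0 -47.3
-64 43 y mid 64.9 y width 28.8 mean 67.9
-52 25 y mid 65.1 y width 28.8 mean 64.5
```

View pics/c41.png

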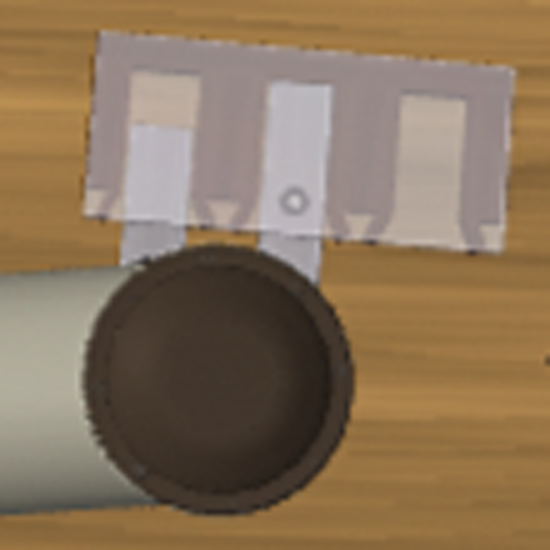

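```bash
python3 -m jog '[10,-0.6,0,0,0,0,0.01, 10,-0.7,0,0,0,0,0, 10,-0.5,0,0,0,0,0, 10,-0.3,0,0,0,0,0]'; python3 -m jog '[10,-0.3,0,0,0,0,0, 10,-0.2,0,0,0,0,0]';python3 -m jog '[10,-0.15,0,0,0,0,0, 10,-0.15,0,0,0,0,0]'; python3 ins.py 65 c42
```

```text
t: 43.5
position: [0.5153, -0.117, 0.0008]
ee_rot: [0.03, 1.0, -0.002, -0.004]
wrist_force: [-1.1, -0.4, -1.4]
width: 0.027
t: 43.7
position: [0.5184, -0.1174, 0.0003]
ee_rot: [0.031, 1.0, -0.002, -0.006]
wrist_force: [-8.1, 2.7, 4.3]
width: 0.0269
t: 43.9
position: [0.5184, -0.1174, 0.0003]
ee_rot: [0.031, 0.999, -0.002, -0.01]
wrist_force: [-5.1, 0.7, 2.0]
width: 0.0266
TCP [ 5.184e-01 -1.174e-01  3.000e-04] rack frame mm [-92.3  62.5] yaw-err 0.002600000000000005 F [-5.1  0.7  2. ]
```

View pics/c42.png

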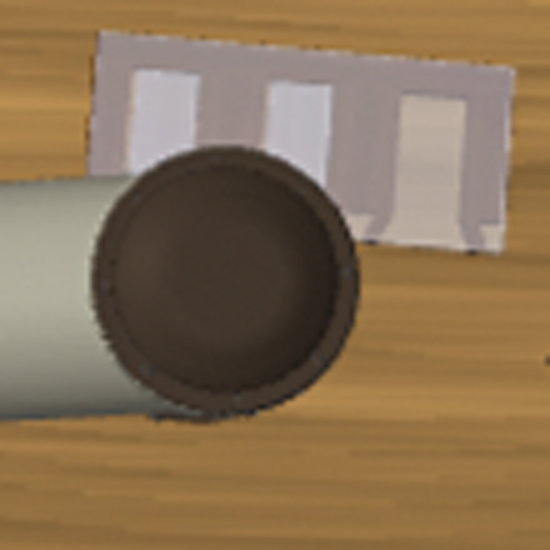

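The long bar reaches the stop; its front edge is at (163,72), and the TCP at −92 mm matches. I'll release, retreat and run the final checks.

```bash
python3 -m jog '[10,0,0,0,0,0.006,0, 55,0,0,-0.1,0,0,0, 55,0,0,0,0,0,0, 55,0,0,0,0,0,0, 55,0,0,0,0,0,0, 55,0,0,-1,0,0,0, 55,0,0,-2,0,0,0, 55,0,0,-2,0,0,0, 55,0,0,-2,0,0,0, 55,0,0,-2,0,0,0]'; python3 -m jog '[55,2,0,-2,0,0,0, 55,3,0,-2,0,0,0, 55,3,0,-2,0,0,0, 55,3,0,-1,0,0,0, 55,0,0,0,0,0,0, 55,0,0,0,0,0,0]'; python3 - <<'E'
import probe; from h import *
f,g,q=probe.fit(); print("tip est",(q[:2]+q[2:]*(.006-.13)).round(4),"holder ~.6703 .2053, lean",np.hypot(*q[2:]).round(3))
save(f,"t43.png"); save(g,"s43.png")
from ins import rk
print("mid mark",mark(f,318.8,200.4,.0115,4),"long")
from ins import XR,YR,RC
C=cloud(f); d=C[...,:2]-RC; X=d@XR; Y=d@YR
for n,yc in(("mid",0),("long",.065)):
    m=(X<-.046)&(X>-.15)&(np.abs(Y-yc)<.025)&(C[...,2]>.005)&(C[...,2]<.02); vv,uu=np.where(m)
    w=np.array([rk(px2w(f,u,v,z=.01)) for u,v in zip(uu,vv)]); print(n,len(w),"rear end x",w[:,0].min(),"y",w[:,1].mean().round(1),"z med",np.median(C[m][:,2]).round(4))
for n in["tin","dapping_block","file","pliers","scriber"]:
    r=arm.spot_in(f,n); print(n,[(np.round(k["uv"]),round(k["score"],2)) for k in r[:1]])
cv2.imwrite("pics/c43.png",cv2.resize(f["color"][160:270,260:370,::-1],None,fx=5,fy=5,interpolation=cv2.INTER_CUBIC))
E
```

```text
t: 44.95
position: [0.5239, -0.1173, 0.0966]
ee_rot: [0.03, 1.0, -0.002, -0.01]
wrist_force: [0.5, -0.2, 0.6]
width: 0.0469
t: 45.55
position: [0.4153, -0.1106, 0.1788]
ee_rot: [0.029, 1.0, -0.002, -0.001]
wrist_force: [1.0, 0.1, -0.3]
width: 0.0472
cap [0.6789 0.2143 0.1756] 198
cap [0.6787 0.2175 0.1753] 359
at z=.13 [0.678  0.2123] axis [0.0598 0.0588 0.9965] rms 0.0017
tip est [0.6706 0.205 ] holder ~.6703 .2053, lean 0.084
mid mark ((np.float64(318.29), np.float64(199.77)), array([ 0.57885368, -0.1849096 ,  0.0115    ])) long
mid 210 rear end x -146.7 y -0.4 z med 0.0096
long 336 rear end x -136.1 y 64.2 z med 0.0099
tin [(array([187., 151.]), 0.72)]
dapping_block [(array([410., 190.]), 0.8)]
file [(array([398., 284.]), 0.6)]
pliers [(array([272., 124.]), 0.95)]
scriber [(array([150., 115.]), 0.92)]
```

View pics/c43.png

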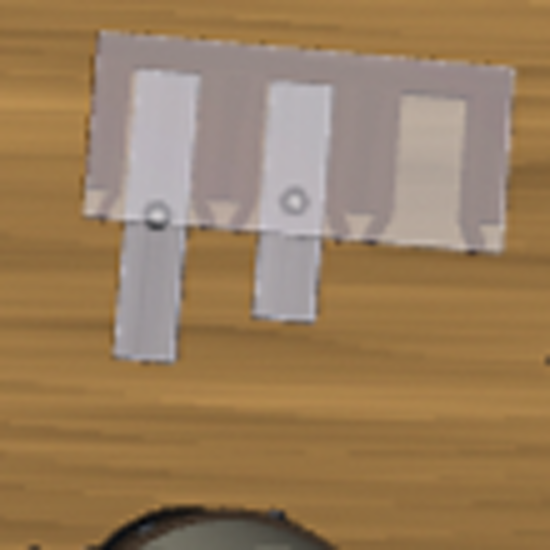

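View pics/t43.png

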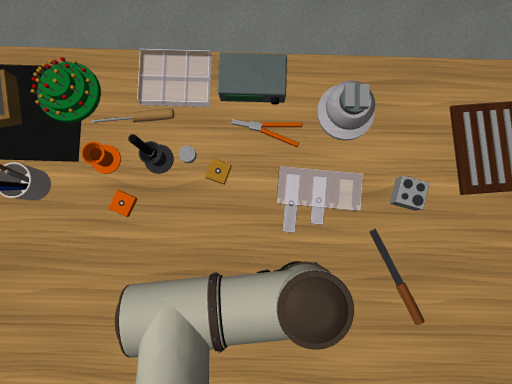

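View pics/s43.png

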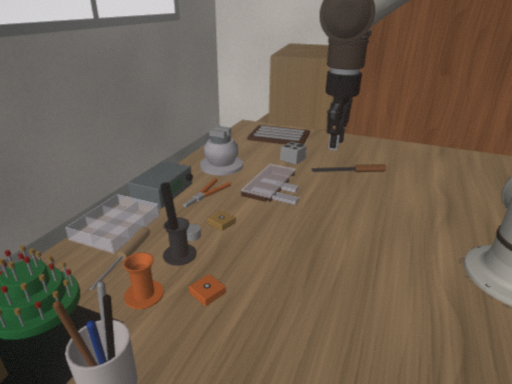

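```bash
python3 - <<'E'
from h import *
from ins import rk
f=arm.grab_frame("top")
print("mid mark",rk(px2w(f,318.8,200.3,z=.01)),"long mark",rk(px2w(f,291.3,202.9,z=.01)),"mid rear",rk(px2w(f,316.8,223.9,z=.01)),"long rear",rk(px2w(f,289,231.7,z=.01)))
E
```

```text
mid mark [-28.6  -2.6] long mark [-40.8  62.6] mid rear [-85.4  -2.2] long rear [-109.8   62.4]
```

Expected values with the bars home: marks at −27.5 and −40 mm, rear ends at −85 and −110 mm. The measurements match within about 1 mm, so I'm handing in.

```bash
python3 -c "
from cell import arm
print(arm.close_job())"
```

```text
the job is handed in; nothing more can be done
None
```

The job is done and handed in at about 46 s of the 210 s. Every step appears to be met, but no verdict is reported.

- **Marks:** two bars were present, the middle and the long one. I pressed the probe tip on the brass block's mark, then the middle bar's, then the long bar's, each with about 5–8 N for about a second. A close-up of each press showed the tip on its mark.
- **Probe:** it is back in the dark holder cup and let go. It leans about 0.08 rad, and its tip is estimated within 1 mm of the cup's centre.
- **Bars:** I gripped each bar by its near end, lifted it about 1–2 mm off the bench to carry it, and slid it in until it touched the stop at about 5–8 N. The middle bar is in the centre slot and the long bar in the left one. Their marks measured −28.6 and −40.8 mm in the rack frame, against −27.5 and −40 expected, and the rear ends agree within 0.5 mm.
- **Other tools:** the tin, dapping block, file, pliers and scriber were still where they started in the last picture.

**Checks that failed or disagreed:**
- The automatic rear-end reading gave −147 and −136 mm, which I put down to stray depth points. I replaced it with points read from the enlarged picture.
- One probe fit with the fingers still around it was useless, so I repeated it after retreating.
- The side camera's automatic mark centres were sometimes off by several millimetres, and about 2 cm on the brass block. I worked from the top camera and checked with close-ups.

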